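# Shut the feed and draw the strainer screen

## Robot

A 7-joint arm with a two-finger parallel gripper is mounted at the origin on the work surface. World frame = base frame: x ahead of the robot, y to its left, z up, the work surface at z = 0. Lengths are in m, angles in rad, forces in N, time in s.
With the tool pointing down it reaches from about 0.4 to 0.85 m from the base axis. Payload 4.5 kg.
Tool frame: the origin (TCP) lies midway between the tips of the shut fingers; the grasp point (between the pads) lies 19 mm behind it; z points along the fingers, x is the direction in which the jaws open and shut, and the axes are right-handed (so a half turn about z gives the same grasp; the last joint's range is limited). The gripper opens to 88 mm and grips with 3 to 60 N. Pads are 18 mm wide; open, the fingers measure 123 mm over their backs; the gripper's body (75 mm by 187 mm) begins 45 mm behind the grasp point.
Start: joints at [1.257, 0.689, -0.195, 1.565, 0.157, 0.902, -0.215], TCP at [0.213, -0.588, 0.239] pointing down, gripper open.
Joint ranges: [-3.01, 3.01], [-0.46, 2.08], [-1.47, 1.51], [0.13, 2.56], [-1, 4.14], [0.04, 2.09], [-2.66, 2.66]. Speed limits (rad/s): [2.57, 2.57, 3.14, 3.14, 3.14, 3.14, 3.14].

## Interface

Orientations are given as a unit quaternion [x, y, z, w].
In Python, from plant import r gives the robot as it stands. The module is installed in compiled form; this text tells all that it offers.
- The arm moves only by the tool play_rows, never from a script. Its argument "increments" is a list of rows, each a list of 7 numbers: the opening, from 0 (shut) to 1 (fully open), then the shift along the tool's x, y, z in mm, then the turn, a rotation vector about the tool's x, y, z in rad. In form: [[hand, dx, dy, dz, wx, wy, wz], ...]. A call has exactly 8 rows; each row shifts and turns the pose as measured when the row begins, along the tool's axes as they then stand; what a row does not reach is not made up. A row lasts 1/8 s, in which the tool goes at most 62.5 mm and 10.7 degrees, less where a joint would pass 70% of its speed; a pose out of reach is approached as far as the arm can. A call is refused whole if a number of a shift passes 62.5 or a number of a turn 0.188, either way. A call with a gripper value outside its range is refused whole. The fingers move at their own pace and stop on an object; "grip_force" is the grip in N (left out, the last holds). Time passes only in rows, so rows that do not move let the fingers close, or fill a call up. It gives the time, the measured TCP pose, the force and the opening at its end, in the units of the state.
- r.get_state(): the state, without advancing time (a new reading comes with each control period).
- r.snapshot(name): name is "scene" or "top"; returns the picture (384x512x3 uint8, red, green, blue); there is no depth.
- r.get_calibration(name): a dict with "fx", "fy", "cx", "cy" (pixels), "R" (3x3) and "t" (3): a world point X has camera coordinates R X + t. Camera axes: x right, y down, z forward; pixel columns grow to the right and rows downward; lengths in m; the calibration is good to about 2 mm. A picture is of the moment at which its call begins. get_calibration takes no time and is no camera call.
- r.finish_job(): hands the job in, once; it reports no verdict.
The state is a dict: "clock": time; "q": joint angles; "qd": joint speeds; "joint_torque": joint torques, N m; "tool_pos": TCP position; "eef_rot": TCP orientation; "contact_force": force on the tool from outside, world axes, zero at the start; "moment": the same for the moment, N m; "opening": opening from 0.0 (shut) to 1.0 (fully open).
Only numpy, scipy, OpenCV 4.12 (cv2) and the standard library are available. Lean on these libraries where they do the work, as an engineer would, in place of code of your own. Each camera call takes 0.05 s, during which the arm holds its last target.

## Task

The strainer on the greenhouse bench needs its screen checked: first fit the loose red wing handle fully home on the valve's square spindle and turn it clockwise until the valve is fully shut, leaving the handle on. Then swing the blue flap right back so that it rests open by itself, draw the orange screen up out of the box, and finish while holding the screen still and upright in the gripper, over the middle of the grey drip tray and clear above its rim; do not put it down or let go. Do not shift or knock over the pots, bottle, jar and brush standing about.

Things in the scene. Friction and masses are not known exactly. Their poses are not given: they have to be found in the camera images.
- handle: Loose red wing handle, 0.12 kg, standing on its boss right of the strainer, at one of two places: boss 36 mm square, 24 mm high, with a square bore 16 mm wide, 20 mm deep in the underside, sides parallel to its x and y; above it an upright wing 60 mm long (x), 12 mm thick (y), from 24 to 62 mm height, to pinch across y. Origin: centre of the underside (mouth of the bore); z up.
- valve_seat (a point): Foot of the brass square spindle, 100 mm above the bench, on a round shoulder 33 mm across that turns with it. Spindle upright, 14 mm square, 18 mm high, top 4 mm bevelled to 10 mm; sides parallel to this point's x and y, which turn with it; z up. The handle fits at any of four quarter turns; fully home, its underside is on the shoulder (its origin here).
- valve (a joint): Turn of the valve spindle, rad: 0 fully open, 1.571 fully shut against a stop; grows clockwise seen from above. Starts partly open (0.3 to 0.7). Friction torque about 0.12 N m; it stays where it is left. A handle on it has up to about 0.15 rad of play.
- station: Fixed strainer unit: base plate 140 (x) x 430 (y) mm, pipes at 46 to 78 mm height along y, and a grey open-topped box 120 (x) x 160 (y) mm, walls 5 mm, rim 128 mm above the bench. Origin on the bench; in its frame the box centre is at x = 0, y = +50 mm and the valve spindle at x = 0, y = -145 mm. Its -x side faces the robot. Place and yaw vary.
- flap (a joint): Opening of the blue flap that covers the box, rad: 0 shut, 1.85 resting open on its stop. Hinged along the box's far (+x) edge, it opens upward and away from the robot. Plain hinge: it falls shut below about 1.5 and falls open beyond that; 0.16 kg, 128 (x) x 168 (y) x 6 mm.
- flap_hinge (a point): Middle of the flap's hinge line, 128.5 mm above the bench at the box's far edge. Its axes turn with the flap: y lies along the hinge; with the flap shut they are the station's axes.
- flap_knob (a point): Grip point of the black knob near the flap's front edge: centre of a round head 22 mm across and 22 mm high on a 12 mm stem, 28 mm above the flap's upper face, its axis upright when the flap is shut. It lies 105 mm in front of the hinge and 34 mm above it with the flap shut. It can turn between fingers that pinch it along the hinge direction (y).
- screen: Loose screen in the box under the flap: upright orange-framed mesh plate 96 (x) x 8 (y) x 80 (z) mm with a tab 36 wide, 8 thick, 24 high on top; 0.09 to 0.17 kg. Origin: centre of its underside, 13 mm above the bench at the box centre; its axes start as the station's. It stands in guide channels 12 mm wide at the near and far walls, up to 113 mm height, and draws straight up.
- screen_tab (a point): Middle of the screen's tab, 92 mm above the screen's underside, 12 mm below the tab's top, which starts 11 mm below the box rim; pinch it across y. About 70 mm of free space either side in y.
- tray: Fixed grey plastic drip tray, open on top, 240 (x) x 180 (y) x 35 mm high, wall 4 mm. Origin: centre of its underside on the bench. To the left of the strainer.
- barrel_cactus: Bystander: small round cactus in a terracotta pot 68 mm across, 83 mm high in all, at the right; origin under its centre.
- column_cactus: Bystander: column cactus in a black pot 72 mm across, 134 mm high in all; origin under its centre.
- succulent_pot: Bystander: succulent in a green pot 70 mm across, about 95 mm high in all, in front; origin under its centre.
- feed_bottle: Bystander: white bottle 56 mm across, 150 mm high; origin under its centre.
- grit_jar: Bystander: amber jar 64 mm across, 75 mm high, in front; origin under its centre.
- brush: Bystander: wooden brush 170 mm long lying on the bench along its x, behind the strainer; origin at its underside.
- pot_stack: Bystander: stack of terracotta pots 80 mm across, 119 mm high; origin under its centre.
Things that resemble listed ones, but are neither listed nor needed, are in the scene too. Several things look just like the handle: the one meant starts nearest to the robot's base.

How it is judged:
By the outcome, as a careful person would: the job done as asked, in the order asked, and still so for the second after the job is handed in, while the arm keeps its last pose, push and grip.
It also fails if it takes over 72 s, if anything falls off the work surface, if the arm or the gripper's body presses on something with over 40 N, if the wrist force passes 120 N, or if a joint passes its speed limit or range.

## Working session

There is one attempt and no reset: what is moved stays moved. The work goes in short steps, Python scripts to look and compute and a tool call to move; the robot and the scene stay as the last step left them, time stands still between calls to the robot, and variables do not carry over. Pictures are saved under pics/ and viewed, and the job is handed in when it is done.

Besides the shell and the picture viewer there is one more tool, called after "Emit:" as name([rows], argument=value, ...), one row to a line, values as JSON. play_rows: Moves the arm, as the interface text tells. Its arguments: {"type":"object","properties":{"increments":{"type":"array"},"grip_force":{"type":"number"}},"required":["increments"]}

```bash
mkdir -p pics; ls
python3 - <<'E'
from plant import r
import cv2,numpy as np
for n in("scene","top"):
    im=r.snapshot(n); cv2.imwrite(f"pics/{n}0.png",im[:,:,::-1])
    c=r.get_calibration(n); print(n,{k:np.round(v,4).tolist() for k,v in c.items()})
s=r.get_state();print({k:np.round(v,3).tolist() for k,v in s.items()})
E
```

```text
pics
scene {'fx': 390.9686, 'fy': 390.9686, 'cx': 256.8711, 'cy': 185.9731, 'R': [[0.6442, 0.7648, -0.0048], [0.6126, -0.5197, -0.5954], [-0.4579, 0.3807, -0.8034]], 't': [-0.342, -0.3113, 1.5169]}
top {'fx': 389.6889, 'fy': 389.6889, 'cx': 251.8258, 'cy': 191.5817, 'R': [[-0.0156, -0.9997, -0.0176], [-0.9834, 0.0185, -0.1806], [0.1809, 0.0145, -0.9834]], 't': [-0.0228, 0.6218, 1.3564]}
{'clock': 0.1, 'q': [1.257, 0.69, -0.195, 1.566, 0.157, 0.902, -0.215], 'qd': [0.0, 0.0, -0.0, -0.002, -0.0, -0.002, -0.001], 'joint_torque': [-0.005, -52.851, -1.272, -15.384, -0.052, 0.002, 0.0], 'tool_pos': [0.213, -0.587, 0.238], 'eef_rot': [0.819, -0.574, -0.001, -0.0], 'contact_force': [-0.591, 0.414, 0.076], 'moment': [-0.004, -0.003, 0.004], 'opening': 1.0}
```

```bash
sleep 1; ls pics
```

```text
scene0.png
top0.png
```

View pics/scene0.png

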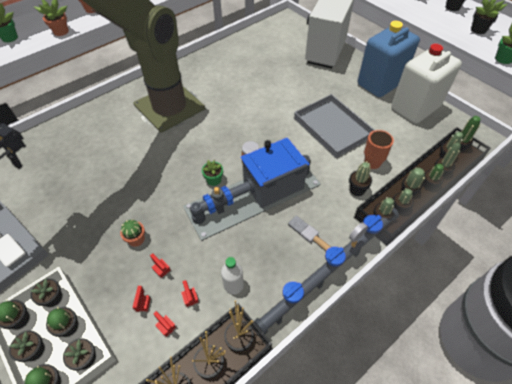

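View pics/top0.png

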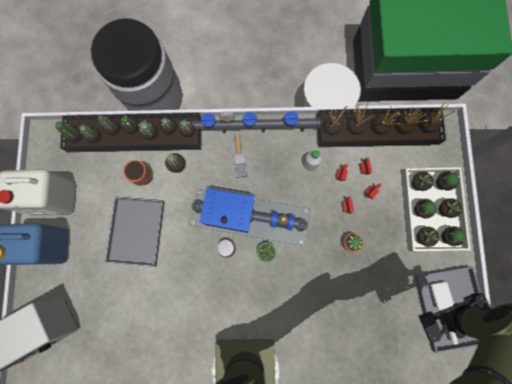

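```bash
cat > h.py <<'E'
import numpy as np,cv2
from plant import r
from scipy.spatial.transform import Rotation as Ro
def ray(n,u,v,z):
    c=r.get_calibration(n);R=np.array(c["R"]);t=np.array(c["t"])
    d=R.T@np.array([(u-c["cx"])/c["fx"],(v-c["cy"])/c["fy"],1]);o=-R.T@t
    return o+d*(z-o[2])/d[2]
def proj(n,X):
    c=r.get_calibration(n);p=np.array(c["R"])@np.array(X)+np.array(c["t"])
    return np.array([c["fx"]*p[0]/p[2]+c["cx"],c["fy"]*p[1]/p[2]+c["cy"]])
def tri(u1,u2):
    A=[];b=[]
    for n,(u,v) in(("scene",u1),("top",u2)):
        c=r.get_calibration(n);R=np.array(c["R"]);t=np.array(c["t"])
        for k,(a,f,cc) in enumerate(((u,c["fx"],c["cx"]),(v,c["fy"],c["cy"]))):
            A.append((a-cc)/f*R[2]-R[k]);b.append(t[k]-(a-cc)/f*t[2])
    X,res,_,_=np.linalg.lstsq(np.array(A),np.array(b),rcond=None);return X,res
def crop(im,x0,y0,x1,y1,f,name):
    cv2.imwrite(name,cv2.resize(im[y0:y1,x0:x1,::-1],None,fx=f,fy=f,interpolation=cv2.INTER_CUBIC))
def st():
    s=r.get_state();return s
def mm(s,target,yaw_des=None):
    pass
E
python3 - <<'E'
from h import *
t=cv2.imread("pics/top0.png")[:,:,::-1];s=cv2.imread("pics/scene0.png")[:,:,::-1]
crop(t,180,140,400,260,3.6,"pics/t1.png")
crop(s,110,120,330,340,2.7,"pics/s1.png")
h=cv2.cvtColor(t.copy(),cv2.COLOR_RGB2HSV);hs=cv2.cvtColor(s.copy(),cv2.COLOR_RGB2HSV)
for n,H in(("top",h),("scene",hs)):
    m=(((H[...,0]<6)|(H[...,0]>174))&(H[...,1]>170)&(H[...,2]>90)).astype(np.uint8)
    k,l,stt,c=cv2.connectedComponentsWithStats(m)
    for i in range(1,k):
        if stt[i,4]>15:
            rr=cv2.minAreaRect(np.argwhere(l==i)[:,::-1].astype(np.float32))
            print(n,stt[i],c[i].round(1),ray(n,*c[i],.04).round(3),np.round(rr[1],1),round(rr[2]))
E
```

```text
top [366 158   5  15  31] [367.9 165. ] [ 0.716 -0.464  0.04 ] [14.1  2.1] 77
top [361 164   5   8  28] [362.6 167.5] [ 0.707 -0.444  0.04 ] [7.5 3.4] 76
top [341 166   6  13  37] [343.5 173.2] [ 0.687 -0.372  0.04 ] [ 3.5 12.6] 18
top [369 185  11  13  49] [373.6 191.8] [ 0.615 -0.477  0.04 ] [ 4.2 14.1] 45
top [  0 191   9  11  86] [  3.8 195.9] [0.625 0.885 0.04 ] [10.  8.] 90
top [348 198   4  14  31] [349.7 204.3] [ 0.571 -0.388  0.04 ] [13.3  2.4] 79
top [343 203   4   8  18] [344.3 206.4] [ 0.563 -0.368  0.04 ] [7.3 2.2] 79
scene [430  44  12  11  97] [435.5  49. ] [0.478 1.038 0.04 ] [10.4 10.1] 18
scene [151 255  18  21 183] [159.6 266.1] [ 0.577 -0.388  0.04 ] [22.6 11.3] 45
scene [183 281  14  25 165] [189.5 295.1] [ 0.698 -0.371  0.04 ] [23.8 11.2] 73
scene [134 287   8  24  95] [137.6 298. ] [ 0.618 -0.479  0.04 ] [ 4.7 23.2] 9
scene [140 296  10  14  89] [144.6 302.9] [ 0.64  -0.472  0.04 ] [ 6.8 14.3] 14
scene [155 312  19  23 119] [164.5 323.2] [ 0.718 -0.46   0.04 ] [24.1 11.3] 61
```

View pics/t1.png

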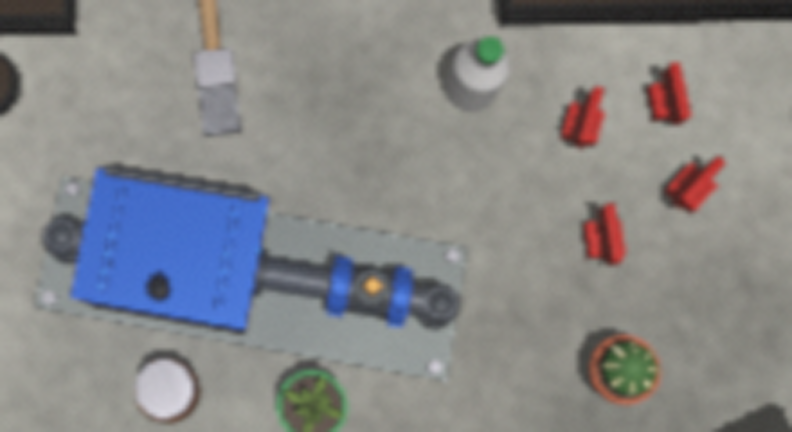

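View pics/s1.png

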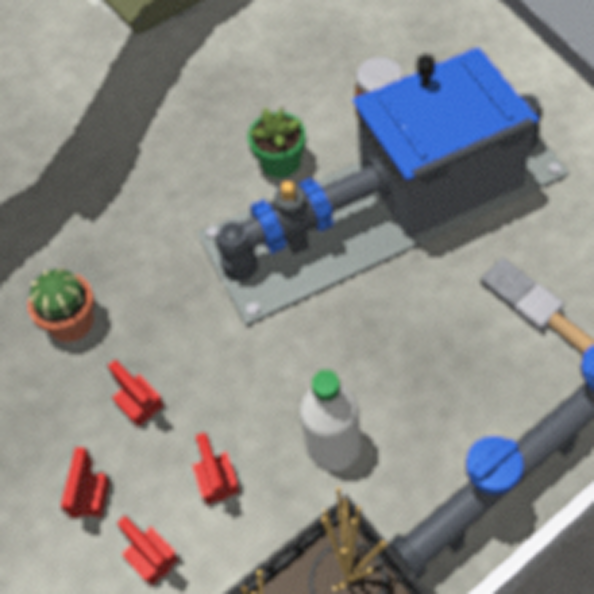

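Run:
```python
from h import *
t=cv2.imread("pics/top0.png")[:,:,::-1].copy();s=cv2.imread("pics/scene0.png")[:,:,::-1].copy()
box={"top":(190,180,262,240),"scene":(236,135,315,190)}
W={}
for n,im in(("top",t),("scene",s)):
    H=cv2.cvtColor(im,cv2.COLOR_RGB2HSV)
    m=((H[...,0]>100)&(H[...,0]<125)&(H[...,1]>150)&(H[...,2]>(150 if n=='top' else 120))).astype(np.uint8)
    x0,y0,x1,y1=box[n];mm=np.zeros_like(m);mm[y0:y1,x0:x1]=m[y0:y1,x0:x1]
    mm=cv2.morphologyEx(mm,cv2.MORPH_CLOSE,np.ones((7,7)))
    c=max(cv2.findContours(mm,0,cv2.CHAIN_APPROX_NONE)[0],key=cv2.contourArea)
    hull=cv2.convexHull(c)
    print(n,cv2.approxPolyDP(hull,3,True)[:,0].tolist(),cv2.contourArea(c))
    print([ray(n,*p,.1345).round(4).tolist() for p in cv2.approxPolyDP(hull,3,True)[:,0]])
    o=((H[...,0]>8)&(H[...,0]<28)&(H[...,1]>120)&(H[...,2]>120)).astype(np.uint8)
    k,l,S,C=cv2.connectedComponentsWithStats(o)
    for i in range(1,k):
        if S[i,4]>3: print("brass",S[i],C[i].round(2))
crop(t,270,205,302,230,20,"pics/b.png")
crop(s,205,180,232,205,20,"pics/c.png")
crop(s,145,250,175,283,18,"pics/hs.png")
crop(t,335,192,360,216,24,"pics/ht.png")
```

```text
top [[207, 188], [253, 196], [247, 230], [201, 221]] 1597.5
[[0.6224, 0.1191, 0.1345], [0.5916, -0.0384, 0.1345], [0.476, -0.0164, 0.1345], [0.509, 0.1389, 0.1345]]
brass [282 218   4   3  10] [283.2 219. ]
brass [  0 249   2   9  17] [  0.47 253.24]
scene [[308, 162], [259, 185], [242, 156], [287, 139]] 1571.0
[[0.625, 0.1215, 0.1345], [0.5956, -0.0457, 0.1345], [0.4788, -0.0141, 0.1345], [0.5153, 0.1375, 0.1345]]
brass [390  21  13  11 103] [395.5   25.68]
brass [214 187   5   5  20] [216.3 189.1]
brass [237 309   2   3   5] [237.6 310.2]
brass [237 322   3   3   6] [237.83 323.17]
brass [221 352   3   3   5] [222.2 353. ]
brass [208 360   3   3   8] [208.88 360.88]
brass [212 360   5   2   6] [214.  360.5]
brass [173 368   1   9   9] [173. 372.]
brass [174 380   2   4   4] [174.75 381.5 ]
brass [155 382   3   2   4] [156.  382.5]
```

View pics/b.png

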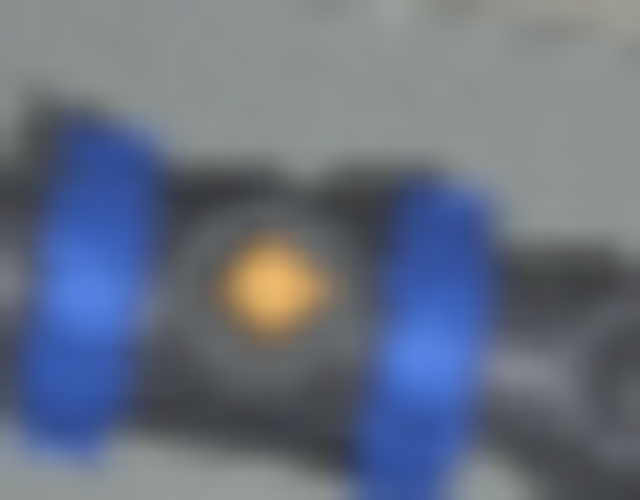

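View pics/c.png

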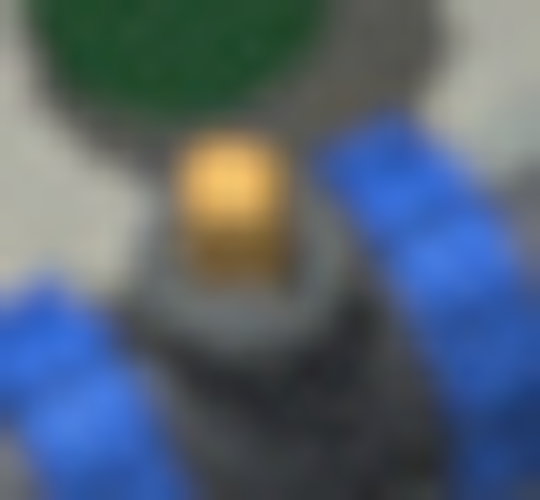

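View pics/hs.png

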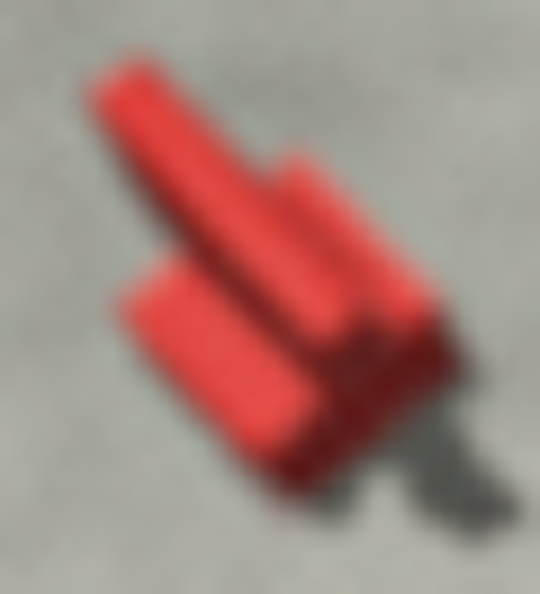

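View pics/ht.png

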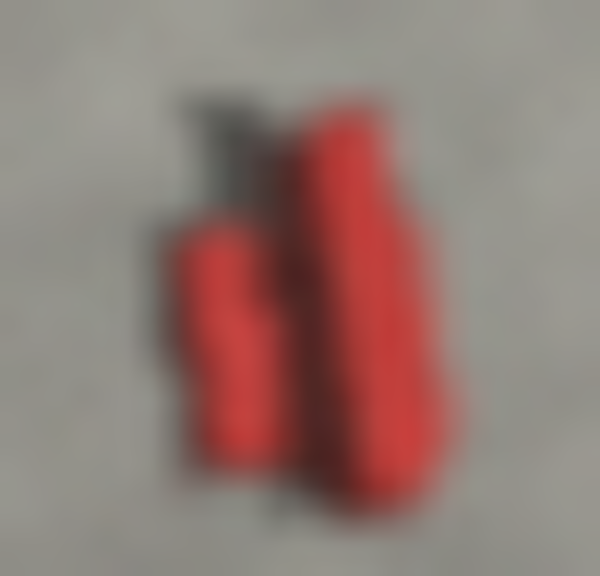

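Run:
```python
from h import *
t=cv2.imread("pics/top0.png")[:,:,::-1].copy();s=cv2.imread("pics/scene0.png")[:,:,::-1].copy()
sp=tri((216.25,188.5),(283.1,218.85));print("spindle",sp,ray("scene",216.25,188.5,.117),ray("top",283.1,218.85,.117))
A=tri((151.28,253.94),(348.9,195.7));B=tri((163.28,268.1),(350.5,212.3));print("wing",A,B)
for n,a,b in(("scene",(151.28,253.94),(163.28,268.1)),("top",(348.9,195.7),(350.5,212.3))):
    P=ray(n,*a,.062);Q=ray(n,*b,.062);d=P-Q;print(n,P,Q,(P+Q)/2,np.linalg.norm(d),np.arctan2(d[1],d[0]))
box={"top":(190,180,262,240),"scene":(236,135,315,190)}
for n,im in(("top",t),("scene",s)):
    H=cv2.cvtColor(im,cv2.COLOR_RGB2HSV)
    m=((H[...,0]>100)&(H[...,0]<125)&(H[...,1]>150)&(H[...,2]>(150 if n=='top' else 120))).astype(np.uint8)
    x0,y0,x1,y1=box[n];mk=np.zeros_like(m);mk[y0:y1,x0:x1]=m[y0:y1,x0:x1]
    mk=cv2.morphologyEx(mk,cv2.MORPH_CLOSE,np.ones((7,7)))
    c=max(cv2.findContours(mk,0,cv2.CHAIN_APPROX_NONE)[0],key=cv2.contourArea)[:,0]
    P=np.array([ray(n,*p,.1345)[:2] for p in c],np.float32)
    print(n,cv2.minAreaRect(P*1000))
    M=cv2.moments(P.reshape(-1,1,2)*1);print(M["m10"]/M["m00"],M["m01"]/M["m00"])
crop(t,195,180,262,240,11,"pics/f.png")
crop(s,236,135,320,190,9,"pics/g.png")
# plate
crop(t,185,180,315,250,6,"pics/pl.png")
```

```text
spindle (array([ 0.51379089, -0.13961296,  0.11521751]), array([2.76757708e-07])) [ 0.51512561 -0.13994994  0.117     ] [ 0.51340957 -0.13981919  0.117     ]
wing (array([ 0.58356593, -0.38124839,  0.11930897]), array([0.00041531])) (array([ 0.55390891, -0.38927682, -0.01205548]), array([0.00037548]))
scene [ 0.54313969 -0.38796142  0.062     ] [ 0.60018791 -0.3851968   0.062     ] [ 0.5716638  -0.38657911  0.062     ] 0.05711516674870384 -3.093169511994757
top [ 0.59873183 -0.38165099  0.062     ] [ 0.5387113  -0.38369927  0.062     ] [ 0.56872156 -0.38267513  0.062     ] 0.06005546724385285 0.03411304067781791
top ((548.308837890625, 52.51627731323242), (165.6238555908203, 120.42281341552734), 78.71370697021484)
0.5477597840065341 0.051710072320376305
scene ((553.9215698242188, 48.59773635864258), (169.71621704101562, 125.47299194335938), 79.28411102294922)
0.552482028201273 0.04757469564485358
```

View pics/pl.png

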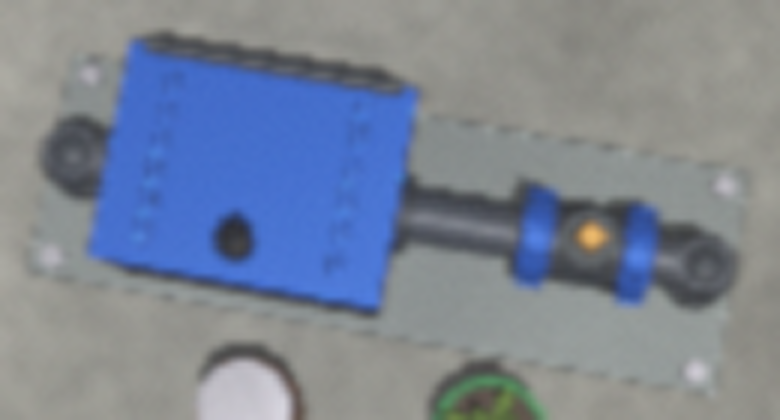

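View pics/g.png

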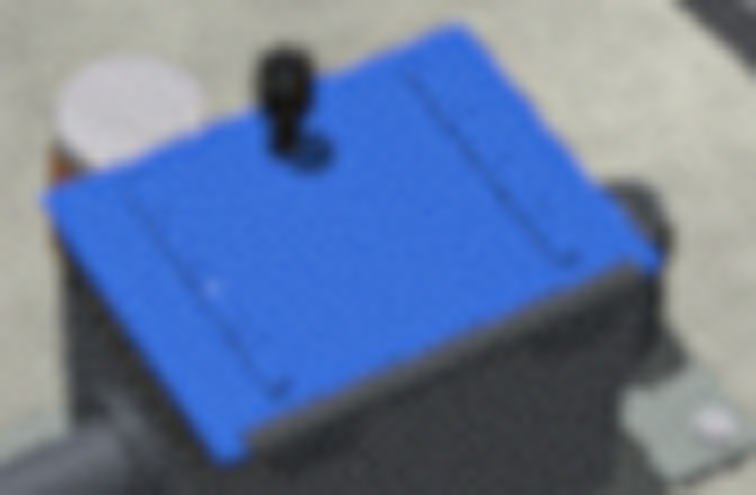

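```bash
cat >> h.py <<'E'
def need(pos,yaw,n=8,pr=True):
    """pos TCP target, yaw of tool x in world (tool down). prints ideal rows"""
    s=r.get_state();p=np.array(s["tool_pos"]);R=Ro.from_quat(s["eef_rot"])
    c,si=np.cos(yaw),np.sin(yaw)
    T=Ro.from_matrix(np.array([[c,si,0],[si,-c,0],[0,0,-1]]))
    w=(R.inv()*T).as_rotvec()
    if pr: print("t %.2f"%s["clock"],"pos",np.round(p,4),"xyaw",round(float(np.arctan2(*R.as_matrix()[[1,0],0])),3),"tilt",np.round(R.as_matrix()[:2,2],3),"F",np.round(s["contact_force"],1),"M",np.round(s["moment"],2),"op",round(float(s["opening"]),3),"q",np.round(s["q"],2))
    print("total tool shift mm",np.round(R.inv().apply(np.array(pos)-p)*1000,1),"rot",np.round(w,3))
    d=(np.array(pos)-p)/n
    for i in range(n):
        Ri=R*Ro.from_rotvec(w*i/n);print(np.round(Ri.inv().apply(d)*1000,1).tolist(),np.round(w/n,3).tolist())
E
python3 -c "
from h import *
need([.570,-.385,.20],-1.531)"
```

```text
t 0.10 pos [ 0.2128 -0.5871  0.238 ] xyaw -1.223 tilt [-0.001  0.001] F [-0.6  0.4  0.1] M [-0. -0.  0.] op 1.0 q [ 1.26  0.69 -0.19  1.57  0.16  0.9  -0.22]
total tool shift mm [ -68.1 -404.7   38.1] rot [0.    0.002 0.308]
[-8.5, -50.6, 4.8] [0.0, 0.0, 0.039]
[-10.5, -50.2, 4.8] [0.0, 0.0, 0.039]
[-12.4, -49.8, 4.8] [0.0, 0.0, 0.039]
[-14.3, -49.3, 4.8] [0.0, 0.0, 0.039]
[-16.2, -48.7, 4.8] [0.0, 0.0, 0.039]
[-18.0, -48.0, 4.8] [0.0, 0.0, 0.039]
[-19.9, -47.3, 4.8] [0.0, 0.0, 0.039]
[-21.7, -46.5, 4.8] [0.0, 0.0, 0.039]
```

Emit:
play_rows([
  [0.6, -8.5, -50.6, 3, 0, 0, 0.039],
  [0.6, -10.5, -50.2, 3, 0, 0, 0.039],
  [0.6, -12.4, -49.8, 3, 0, 0, 0.039],
  [0.6, -14.3, -49.3, 3, 0, 0, 0.039],
  [0.6, -16.2, -48.7, 3, 0, 0, 0.039],
  [0.6, -18, -48, 3, 0, 0, 0.039],
  [0.6, -19.9, -47.3, 3, 0, 0, 0.039],
  [0.6, -21.7, -46.5, 3, 0, 0, 0.039],
], grip_force=30)

```text
clock: 1.1
tool_pos: [0.5748, -0.3867, 0.2079]
eef_rot: [0.712, -0.703, -0.004, 0.002]
contact_force: [0.3, -0.8, 0.4]
opening: 0.598
```

```bash
python3 -c "
from h import *
need([.570,-.385,.1],-1.531)"
```

```text
t 1.10 pos [ 0.5748 -0.3867  0.2079] xyaw -1.558 tilt [-0.01   0.003] F [ 0.3 -0.8  0.4] M [ 0.02 -0.03  0.  ] op 0.598 q [ 0.55  0.82 -0.04  1.36  0.04  0.97 -1.06]
total tool shift mm [ -1.4   3.7 108. ] rot [ 0.009  0.003 -0.027]
[-0.2, 0.5, 13.5] [0.001, 0.0, -0.003]
[-0.2, 0.5, 13.5] [0.001, 0.0, -0.003]
[-0.2, 0.5, 13.5] [0.001, 0.0, -0.003]
[-0.2, 0.5, 13.5] [0.001, 0.0, -0.003]
[-0.2, 0.5, 13.5] [0.001, 0.0, -0.003]
[-0.2, 0.5, 13.5] [0.001, 0.0, -0.003]
[-0.2, 0.6, 13.5] [0.001, 0.0, -0.003]
[-0.2, 0.6, 13.5] [0.001, 0.0, -0.003]
```

Emit:
play_rows([
  [0.6, 0, 3.7, 20, 0.009, 0, -0.027],
  [0.6, 0, 0, 20, 0, 0, 0],
  [0.6, 0, 0, 20, 0, 0, 0],
  [0.6, 0, 0, 20, 0, 0, 0],
  [0.6, 0, 0, 20, 0, 0, 0],
  [0.6, 0, 0, 20, 0, 0, 0],
  [0.6, 0, 0, 8, 0, 0, 0],
  [0.6, 0, 0, 0, 0, 0, 0],
])

```text
clock: 2.1
tool_pos: [0.5761, -0.3778, 0.0713]
eef_rot: [0.725, -0.689, -0.004, -0.003]
contact_force: [0.8, -0.4, 0.5]
opening: 0.602
```

Run:
```python
from h import *
need([.570,-.385,.029],-1.531,n=4)
s=r.snapshot("scene");t=r.snapshot("top")
crop(s,110,200,210,300,6,"pics/s2.png");crop(t,300,160,400,250,6,"pics/t2.png")
```

```text
t 2.10 pos [ 0.5761 -0.3778  0.0713] xyaw -1.519 tilt [-0.001  0.01 ] F [ 0.8 -0.4  0.5] M [-0.01 -0.01 -0.07] op 0.602 q [ 0.54  0.98 -0.06  1.46  0.06  0.71 -1.05]
total tool shift mm [ 7.3  6.5 42.2] rot [0.    0.01  0.012]
[1.8, 1.6, 10.6] [0.0, 0.002, 0.003]
[1.8, 1.6, 10.6] [0.0, 0.002, 0.003]
[1.8, 1.6, 10.6] [0.0, 0.002, 0.003]
[1.8, 1.6, 10.6] [0.0, 0.002, 0.003]
```

View pics/s2.png

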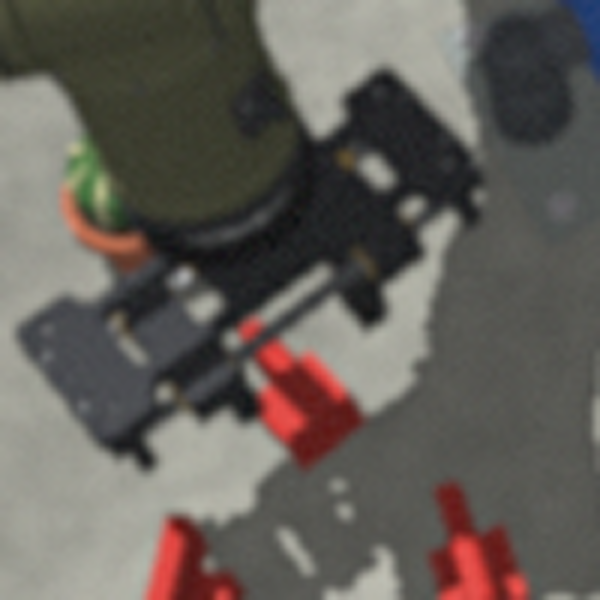

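View pics/t2.png

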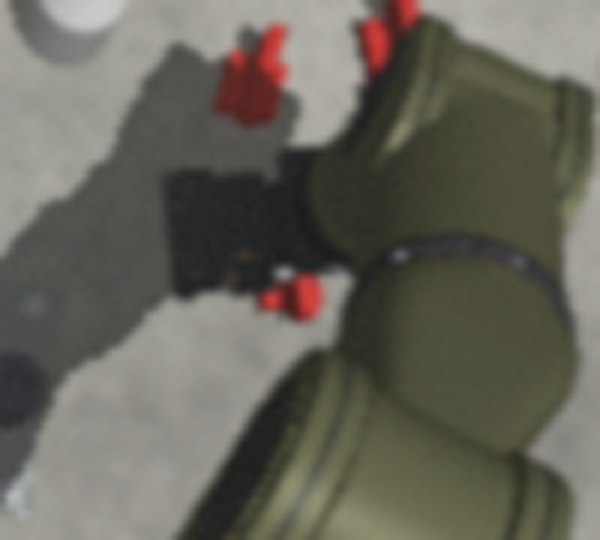

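Emit:
play_rows([
  [0.6, 7.3, 6.5, 0, 0, 0.01, 0.012],
  [0.6, 0, 0, 0, 0, 0, 0],
  [0.6, 0, 0, 12, 0, 0, 0],
  [0.6, 0, 0, 12, 0, 0, 0],
  [0.6, 0, 0, 11, 0, 0, 0],
  [0.6, 0, 0, 7, 0, 0, 0],
  [0.6, 0, 0, 0, 0, 0, 0],
  [0.6, 0, 0, 0, 0, 0, 0],
])

```text
clock: 3.2
tool_pos: [0.5709, -0.3869, 0.0283]
eef_rot: [0.721, -0.693, 0.002, 0.0]
contact_force: [-0.9, -0.3, -0.1]
opening: 0.601
```

Run:
```python
from h import *
need([.570,-.385,.029],-1.531,n=1)
```

```text
t 3.20 pos [ 0.5709 -0.3869  0.0283] xyaw -1.532 tilt [ 0.003 -0.003] F [-0.9 -0.3 -0.1] M [ 0.04 -0.01 -0.05] op 0.601 q [ 0.55  1.04 -0.04  1.48  0.07  0.63 -1.06]
total tool shift mm [-1.9  0.9 -0.7] rot [-0.003 -0.003 -0.001]
[-1.9, 0.9, -0.7] [-0.003, -0.003, -0.001]
```

Emit:
play_rows([
  [0, 0, 0, 0, 0, 0, 0],
  [0, 0, 0, 0, 0, 0, 0],
  [0, 0, 0, 0, 0, 0, 0],
  [0, 0, 0, 0, 0, 0, 0],
  [0, 0, 0, -15, 0, 0, 0],
  [0, 0, 0, -20, 0, 0, 0],
  [0, 0, 0, -20, 0, 0, 0],
  [0, 0, 0, -20, 0, 0, 0],
], grip_force=40)

```text
clock: 4.2
tool_pos: [0.5707, -0.3866, 0.1088]
eef_rot: [0.721, -0.693, 0.002, 0.0]
contact_force: [0.0, 0.2, -1.1]
opening: 0.13
```

Run:
```python
from h import *
yaw=-1.532+.745
need([.514,-.14,.21],yaw,n=8)
```

```text
t 4.20 pos [ 0.5707 -0.3866  0.1088] xyaw -1.532 tilt [ 0.003 -0.003] F [ 0.   0.2 -1.1] M [ 0.03 -0.03  0.04] op 0.13 q [ 0.55  0.92 -0.05  1.46  0.06  0.75 -1.05]
total tool shift mm [-248.3   46.8 -102.2] rot [-0.002 -0.004 -0.745]
[-31.0, 5.9, -12.8] [-0.0, -0.001, -0.093]
[-31.5, 2.9, -12.8] [-0.0, -0.001, -0.093]
[-31.6, 0.0, -12.7] [-0.0, -0.001, -0.093]
[-31.5, -2.9, -12.7] [-0.0, -0.001, -0.093]
[-31.1, -5.8, -12.7] [-0.0, -0.001, -0.093]
[-30.4, -8.7, -12.7] [-0.0, -0.001, -0.093]
[-29.5, -11.5, -12.7] [-0.0, -0.001, -0.093]
[-28.3, -14.2, -12.7] [-0.0, -0.001, -0.093]
```

Emit:
play_rows([
  [0, -31, 6, -20, 0, 0, -0.093],
  [0, -31.5, 3, -20, 0, 0, -0.093],
  [0, -31.6, 0, -20, 0, 0, -0.093],
  [0, -31.5, -3, -15, 0, 0, -0.093],
  [0, -31, -6, -5, 0, 0, -0.093],
  [0, -30.5, -9, 0, 0, 0, -0.093],
  [0, -29.5, -11.5, 0, 0, 0, -0.093],
  [0, -28, -14, 0, 0, 0, -0.093],
])

```text
clock: 5.2
tool_pos: [0.514, -0.1388, 0.2022]
eef_rot: [0.927, -0.376, 0.012, 0.003]
contact_force: [-0.0, -0.0, -0.9]
opening: 0.132
```

Run:
```python
from h import *
yaw=-1.532+.745
need([.514,-.14,.165],yaw,n=4)
```

```text
t 5.20 pos [ 0.514  -0.1388  0.2022] xyaw -0.77 tilt [ 0.02  -0.015] F [-0.  -0.  -0.9] M [ 0.03 -0.02  0.03] op 0.132 q [ 0.31  0.61 -0.23  1.91  0.24  0.63 -0.84]
total tool shift mm [-0.1  0.9 37.2] rot [-0.003 -0.025  0.017]
[-0.0, 0.2, 9.3] [-0.001, -0.006, 0.004]
[0.0, 0.2, 9.3] [-0.001, -0.006, 0.004]
[0.1, 0.2, 9.3] [-0.001, -0.006, 0.004]
[0.2, 0.2, 9.3] [-0.001, -0.006, 0.004]
```

Emit:
play_rows([
  [0, 0, 0, 0, 0, 0, 0],
  [0, 0, 0, 0, 0, 0, 0],
  [0, 0, 1, 12, -0.003, -0.025, 0.01],
  [0, 0, 0, 12, 0, 0, 0],
  [0, 0, 0, 10, 0, 0, 0],
  [0, 0, 0, 3, 0, 0, 0],
  [0, 0, 0, 0, 0, 0, 0],
  [0, 0, 0, 0, 0, 0, 0],
])

```text
clock: 6.2
tool_pos: [0.5139, -0.1417, 0.1642]
eef_rot: [0.924, -0.382, 0.0, 0.0]
contact_force: [-0.5, -0.2, -0.9]
opening: 0.132
```

Run:
```python
from h import *
yaw=-1.532+.745
need([.514,-.14,.165],yaw,n=1)
s=r.snapshot("scene");t=r.snapshot("top")
crop(s,190,155,240,215,10,"pics/s3.png");crop(t,250,190,320,250,9,"pics/t3.png")
for n in("scene","top"):
  print(n,proj(n,[.514,-.14,.118]),proj(n,[.514,-.14,.1]))
```

```text
t 6.20 pos [ 0.5139 -0.1417  0.1642] xyaw -0.784 tilt [ 0.    -0.001] F [-0.5 -0.2 -0.9] M [ 0.01 -0.04  0.02] op 0.132 q [ 0.31  0.68 -0.21  1.92  0.25  0.57 -0.85]
total tool shift mm [-1.1 -1.2 -0.8] rot [ 0.001 -0.001  0.003]
[-1.1, -1.2, -0.8] [0.001, -0.001, 0.003]
scene [215.97402759 188.06640921] [216.51847068 191.69044645]
top [283.16572309 218.64420687] [282.84584627 219.22839789]
```

View pics/s3.png

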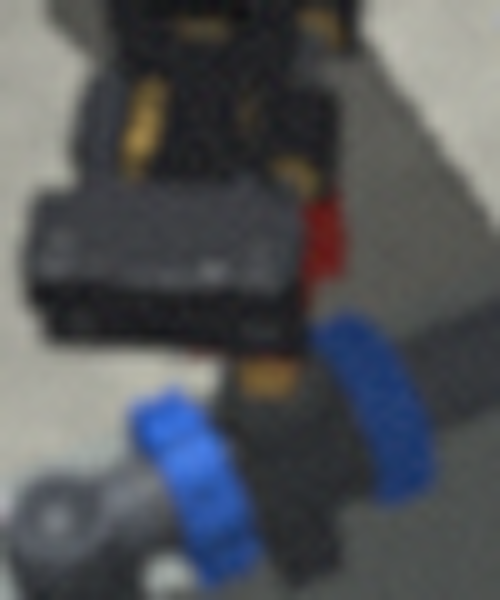

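View pics/t3.png

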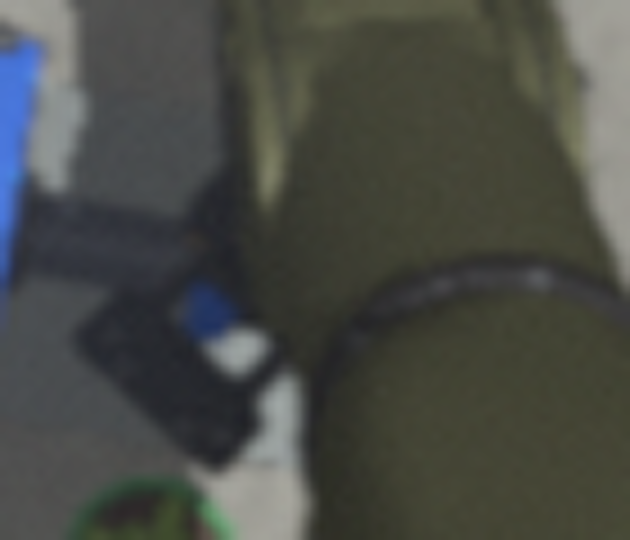

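Emit:
play_rows([
  [0, -1.1, -1.2, 3, 0, 0, 0],
  [0, 0, 0, 4, 0, 0, 0],
  [0, 0, 0, 4, 0, 0, 0],
  [0, 0, 0, 4, 0, 0, 0],
  [0, 0, 0, 3, 0, 0, 0],
  [0, 0, 0, 3, 0, 0, 0],
  [0, 0, 0, 2, 0, 0, 0],
  [0, 0, 0, 0, 0, 0, 0],
])

```text
clock: 7.3
tool_pos: [0.5146, -0.1397, 0.14]
eef_rot: [0.924, -0.382, 0.001, 0.0]
contact_force: [0.5, -0.7, -0.2]
opening: 0.132
```

Run:
```python
from h import *
need([.514,-.14,.128],-.785,n=1)
```

```text
t 7.30 pos [ 0.5146 -0.1397  0.14  ] xyaw -0.784 tilt [ 0.002 -0.001] F [ 0.5 -0.7 -0.2] M [ 0.03 -0.08 -0.  ] op 0.132 q [ 0.3   0.72 -0.2   1.93  0.27  0.51 -0.87]
total tool shift mm [-0.2  0.6 12. ] rot [-0.    -0.002  0.001]
[-0.2, 0.6, 12.0] [-0.0, -0.002, 0.001]
```

Emit:
play_rows([
  [0, 0, 0, 3, 0, 0, 0],
  [0, 0, 0, 3, 0, 0, 0],
  [0, 0, 0, 3, 0, 0, 0],
  [0, 0, 0, 2, 0, 0, 0],
  [0, 0, 0, 2, 0, 0, 0],
  [0, 0, 0, 2, 0, 0, 0],
  [0, 0, 0, 1, 0, 0, 0],
  [0, 0, 0, 0, 0, 0, 0],
])

```text
clock: 8.3
tool_pos: [0.5147, -0.1398, 0.1319]
eef_rot: [0.924, -0.382, 0.003, 0.001]
contact_force: [0.1, 0.8, -1.8]
opening: 0.135
```

Run:
```python
from h import *
need([.514,-.14,.128],-.785,n=1)
```

```text
t 8.30 pos [ 0.5147 -0.1398  0.1319] xyaw -0.784 tilt [ 0.005 -0.005] F [ 0.1  0.8 -1.8] M [-0.06  0.02 -0.01] op 0.135 q [ 0.29  0.73 -0.18  1.94  0.28  0.48 -0.88]
total tool shift mm [-0.4  0.6  3.9] rot [-0.001 -0.007  0.001]
[-0.4, 0.6, 3.9] [-0.001, -0.007, 0.001]
```

Emit:
play_rows([
  [0, 0, 0, 4, 0, -0.006, 0],
  [0, 0, 0, 4, 0, 0, 0],
  [0, 0, 0, 4, 0, 0, 0],
  [0, 0, 0, 4, 0, 0, 0],
  [0, 0, 0, 4, 0, 0, 0],
  [0, 0, 0, 4, 0, 0, 0],
  [0, 0, 0, 4, 0, 0, 0],
  [0, 0, 0, 4, 0, 0, 0],
])

```text
clock: 9.3
tool_pos: [0.5152, -0.1398, 0.131]
eef_rot: [0.924, -0.382, 0.009, 0.003]
contact_force: [-9.0, 2.8, 41.2]
opening: 0.13
```

Run:
```python
from h import *
need([.514,-.14,.128],-.785,n=1)
```

```text
t 9.30 pos [ 0.5152 -0.1398  0.131 ] xyaw -0.784 tilt [ 0.014 -0.013] F [-9.   2.8 41.2] M [0.72 2.23 0.04] op 0.13 q [ 0.28  0.73 -0.17  1.95  0.28  0.46 -0.89]
total tool shift mm [-0.8  1.   3. ] rot [-0.001 -0.019  0.001]
[-0.8, 1.0, 3.0] [-0.001, -0.019, 0.001]
```

Emit:
play_rows([
  [0, 0, 0, -1, 0, -0.019, 0],
  [0, 0, 0, 0, 0, 0, 0],
  [0, 0, 0, 0, 0, 0, 0],
  [0, 0, 0, 0, 0, 0, 0],
  [0, 0, 0, 0, 0, 0, 0],
  [0, 0, 0, 0, 0, 0, 0],
  [0, 0, 0, 0, 0, 0, 0],
  [0, 0, 0, 0, 0, 0, 0],
])

```text
clock: 10.3
tool_pos: [0.5151, -0.1398, 0.1315]
eef_rot: [0.924, -0.382, -0.0, -0.0]
contact_force: [-0.0, 0.3, -0.1]
opening: 0.133
```

Run:
```python
from h import *
need([.514,-.14,.128],-.785,n=1)
s=r.snapshot("scene")
crop(s,190,155,240,215,10,"pics/s4.png")
```

```text
t 10.30 pos [ 0.5151 -0.1398  0.1315] xyaw -0.784 tilt [0.    0.001] F [-0.   0.3 -0.1] M [0.01 0.05 0.02] op 0.133 q [ 0.3   0.74 -0.19  1.94  0.27  0.49 -0.87]
total tool shift mm [-0.6  0.9  3.5] rot [-0.001  0.001  0.001]
[-0.6, 0.9, 3.5] [-0.001, 0.001, 0.001]
```

View pics/s4.png

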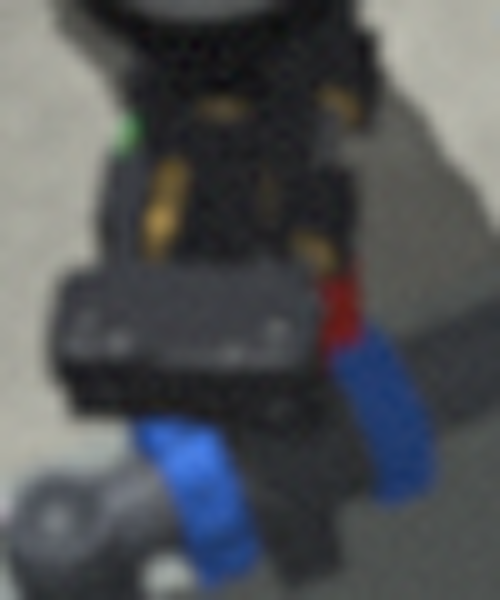

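Emit:
play_rows([
  [0, 0, 0, 1, 0, 0, 0.06],
  [0, 0, 0, 1, 0, 0, 0.1],
  [0, 0, 0, 1, 0, 0, 0.1],
  [0, 0, 0, 1, 0, 0, 0.1],
  [0, 0, 0, 1, 0, 0, 0.1],
  [0, 0, 0, 1, 0, 0, 0.1],
  [0, 0, 0, 1, 0, 0, 0.1],
  [0, 0, 0, 1, 0, 0, 0.06],
])

```text
clock: 11.35
tool_pos: [0.5157, -0.1404, 0.1313]
eef_rot: [0.723, -0.69, 0.003, -0.001]
contact_force: [-2.7, 0.7, 9.6]
opening: 0.133
```

Run:
```python
from h import *
need([.514,-.14,.128],-.785-.98,n=1)
```

```text
t 11.35 pos [ 0.5157 -0.1404  0.1313] xyaw -1.524 tilt [ 0.005 -0.002] F [-2.7  0.7  9.6] M [0.1  0.56 0.16] op 0.133 q [ 0.18  0.73  0.    1.95 -0.    0.46 -1.34]
total tool shift mm [-0.5  1.7  3.3] rot [-0.005 -0.002  0.241]
[-0.5, 1.7, 3.3] [-0.005, -0.002, 0.241]
```

Emit:
play_rows([
  [0, 0, 1, 1, 0, 0, 0.08],
  [0, 0, 0, 1, 0, 0, 0.08],
  [0, 0, 0, 1, 0, 0, 0.06],
  [0, 0, 0, 1, 0, 0, 0.06],
  [0, 0, 0, 1, 0, 0, 0.06],
  [0, 0, 0, 1, 0, 0, 0.06],
  [0, 0, 0, 1, 0, 0, 0.06],
  [0, 0, 0, 1, 0, 0, 0.06],
])

```text
clock: 12.35
tool_pos: [0.5153, -0.1417, 0.1313]
eef_rot: [-0.517, 0.856, -0.005, 0.003]
contact_force: [-1.8, -0.4, 9.6]
opening: 0.13
```

Run:
```python
from h import *
need([.514,-.14,.128],-.785-.98,n=1)
```

```text
t 12.35 pos [ 0.5153 -0.1417  0.1313] xyaw -2.056 tilt [ 0.01  -0.004] F [-1.8 -0.4  9.6] M [0.02 0.72 0.56] op 0.13 q [ 0.1   0.74  0.14  1.96 -0.21  0.45 -1.67]
total tool shift mm [-0.9  2.   3.3] rot [-0.011 -0.001 -0.291]
[-0.9, 2.0, 3.3] [-0.011, -0.001, -0.291]
```

Emit:
play_rows([
  [0, 0, 1, 1, 0, 0, 0.06],
  [0, 0, 0, 1, 0, 0, 0.06],
  [0, 0, 0, 1, 0, 0, 0.06],
  [0, 0, 0, 1, 0, 0, 0.06],
  [0, 0, 0, 0, 0, 0, 0],
  [0, 0, 0, 0, 0, 0, 0],
  [0, 0, 0, 0, 0, 0, 0],
  [0, 0, 0, 0, 0, 0, 0],
])

```text
clock: 13.35
tool_pos: [0.5148, -0.1417, 0.1314]
eef_rot: [-0.418, 0.908, -0.006, 0.004]
contact_force: [0.2, -1.2, 1.3]
opening: 0.149
```

Run:
```python
from h import *
need([.514,-.14,.128],-.785-.98,n=1)
s=r.snapshot("scene")
crop(s,190,155,240,215,10,"pics/s5.png")
```

```text
t 13.35 pos [ 0.5148 -0.1417  0.1314] xyaw -2.279 tilt [ 0.012 -0.008] F [ 0.2 -1.2  1.3] M [-0.1   0.3   0.97] op 0.149 q [ 0.06  0.74  0.19  1.96 -0.29  0.45 -1.81]
total tool shift mm [-0.8  1.8  3.4] rot [-0.015 -0.002 -0.514]
[-0.8, 1.8, 3.4] [-0.015, -0.002, -0.514]
```

View pics/s5.png

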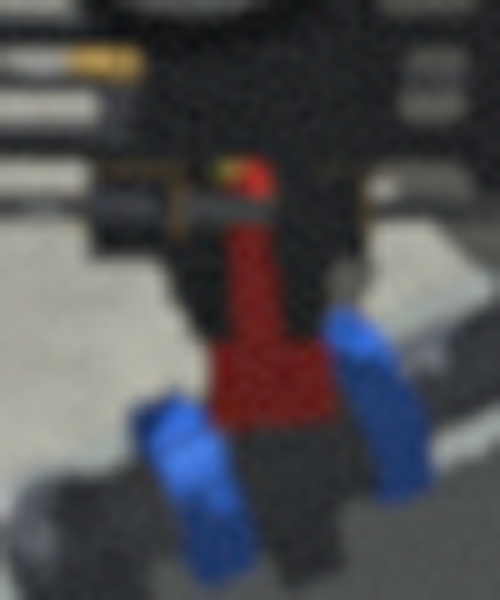

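Emit:
play_rows([
  [0, 0, 0, 0, 0, 0, -0.08],
  [0.5, 0, 0, 0, 0, 0, 0],
  [0.5, 0, 0, 0, 0, 0, 0],
  [0.5, 0, 0, 0, 0, 0, 0],
  [0.5, 0, 0, -10, 0, 0, 0],
  [0.5, 0, 0, -30, 0, 0, 0],
  [0.5, 0, 0, -30, 0, 0, 0],
  [0.5, 0, 0, -30, 0, 0, 0],
])

```text
clock: 14.4
tool_pos: [0.5127, -0.1406, 0.2337]
eef_rot: [-0.449, 0.894, -0.004, 0.003]
contact_force: [0.5, 0.8, -0.6]
opening: 0.499
```

Run:
```python
from h import *
Y=-.195
bc=np.array([.5516,.0516]);ex=np.array([np.cos(Y),np.sin(Y)])
print(bc,ex)
s=r.snapshot("scene")
cv2.imwrite("pics/s6f.png",s[:,:,::-1])
crop(s,190,135,320,215,6,"pics/s6.png")
need([.5,.06,.26],-1.766,n=8)
```

```text
[0.5516 0.0516] [ 0.98104767 -0.19376653]
t 14.45 pos [ 0.5148 -0.1415  0.2374] xyaw -2.211 tilt [ 0.016 -0.007] F [-0.3 -0.2  2.4] M [ 0.02 -0.04  0.01] op 0.501 q [ 0.02  0.58  0.26  1.87 -0.21  0.7  -1.81]
total tool shift mm [-152.8  131.9  -24.2] rot [-0.018  0.    -0.445]
[-19.1, 16.5, -3.0] [-0.002, 0.0, -0.056]
[-20.0, 15.4, -3.0] [-0.002, 0.0, -0.056]
[-20.8, 14.3, -3.0] [-0.002, 0.0, -0.056]
[-21.6, 13.1, -2.9] [-0.002, 0.0, -0.056]
[-22.3, 11.9, -2.9] [-0.002, 0.0, -0.056]
[-22.9, 10.6, -2.9] [-0.002, 0.0, -0.056]
[-23.4, 9.4, -2.9] [-0.002, 0.0, -0.056]
[-23.9, 8.0, -2.8] [-0.002, 0.0, -0.056]
```

View pics/s6.png

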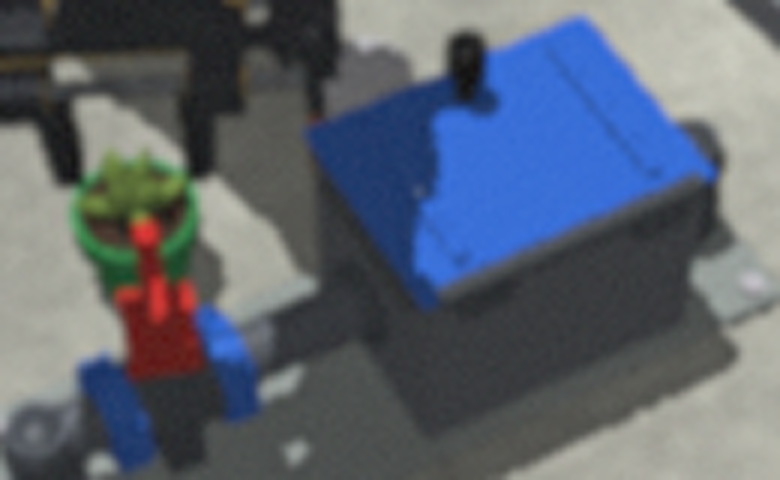

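Run:
```python
from h import *
s=cv2.imread("pics/s6f.png")[:,:,::-1].copy()
crop(s,200,160,235,205,14,"pics/s7.png")
im=cv2.imread("pics/s7.png")
for yaw in(-.195,-.345):
  for z0,col in((.1,(0,255,0)),(.106,(255,255,255))):
    if yaw==-.345 and z0>.1: continue
    R=Ro.from_euler('z',yaw)
    for P in([18,18,0],[18,-18,0],[18,18,24],[18,-18,24],[30,6,62],[30,-6,62],[-30,6,62],[-30,-6,62]):
      p=proj("scene",R.apply(np.array(P)/1000)+[.5142,-.1398,z0])
      q=((p+.5-[200,160])*14).astype(int)
      cv2.circle(im,tuple(map(int,q)),3,col if yaw>-.3 else (255,255,0),-1)
cv2.imwrite("pics/s7.png",im)
```

```text
(no output)
```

View pics/s7.png

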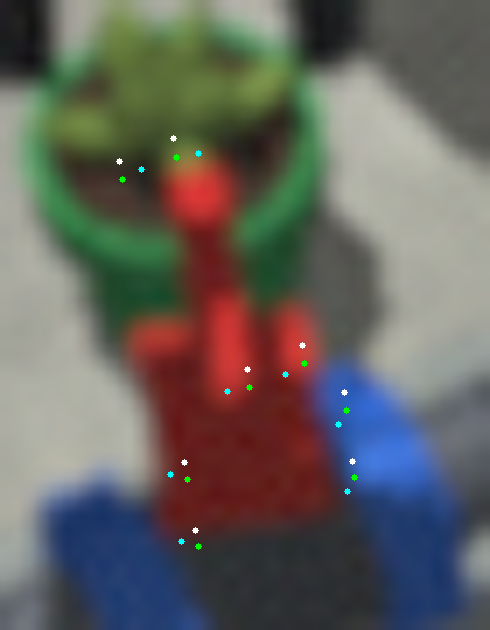

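Run:
```python
from h import *
X,e=tri((267.2,143.2),(223.3,219));print(X,e)
Y=-.195;R=np.array([[np.cos(Y),np.sin(Y)],[-np.sin(Y),np.cos(Y)]])
so=np.array([.514,-.14])-np.array([[np.cos(Y),-np.sin(Y)],[np.sin(Y),np.cos(Y)]])@[0,-.145]
print("station",so,"knob in st",R@(X[:2]-so), ray("top",223.3,219,.1625),ray("scene",267.2,143.2,.1625))
for k in(-.043,-.045):
  print(so+R.T@[k,.05])
need([.508,.06,.23],-1.766,n=8,pr=False)
```

```text
[0.51048698 0.05983574 0.16585821] [1.33114407e-06]
station [0.54209615 0.00225191] knob in st [-0.04216792  0.05036768] [0.51132836 0.0608189  0.1625    ] [0.50780329 0.06117876 0.1625    ]
[0.50959942 0.05963626]
[0.50763733 0.06002379]
total tool shift mm [-157.4  126.     5.9] rot [-0.018  0.    -0.445]
[-19.7, 15.7, 0.7] [-0.002, 0.0, -0.056]
[-20.5, 14.6, 0.8] [-0.002, 0.0, -0.056]
[-21.3, 13.5, 0.8] [-0.002, 0.0, -0.056]
[-22.0, 12.3, 0.8] [-0.002, 0.0, -0.056]
[-22.7, 11.0, 0.9] [-0.002, 0.0, -0.056]
[-23.2, 9.7, 0.9] [-0.002, 0.0, -0.056]
[-23.7, 8.4, 0.9] [-0.002, 0.0, -0.056]
[-24.2, 7.1, 0.9] [-0.002, 0.0, -0.056]
```

Emit:
play_rows([
  [0.6, -20, 16, 0, -0.009, 0, -0.056],
  [0.6, -20.5, 14.5, 0, -0.009, 0, -0.056],
  [0.6, -21.3, 13.5, 0, 0, 0, -0.056],
  [0.6, -22, 12, 0, 0, 0, -0.056],
  [0.6, -22.7, 11, 0, 0, 0, -0.056],
  [0.6, -23, 10, 0, 0, 0, -0.056],
  [0.6, -24, 8.5, 0, 0, 0, -0.056],
  [0.6, -22, 7, 0, 0, 0, -0.05],
])

```text
clock: 15.45
tool_pos: [0.505, 0.0667, 0.2397]
eef_rot: [-0.64, 0.768, 0.0, 0.002]
contact_force: [0.7, 1.1, -0.3]
opening: 0.6
```

Run:
```python
from h import *
need([.509,.06,.1435],-1.766,n=1)
s=r.snapshot("scene");t=r.snapshot("top")
crop(s,200,160,235,205,14,"pics/s8.png");crop(t,190,180,320,250,6,"pics/t8.png");crop(s,230,100,330,190,7,"pics/k8.png")
```

```text
t 15.45 pos [0.505  0.0667 0.2397] xyaw -1.752 tilt [0.003 0.003] F [ 0.7  1.1 -0.3] M [0.04 0.07 0.01] op 0.6 q [-0.32  0.54  0.15  1.92 -0.13  0.68 -1.84]
total tool shift mm [ 6.2 -4.9 96.2] rot [-0.002  0.003  0.014]
[6.2, -4.9, 96.2] [-0.002, 0.003, 0.014]
```

View pics/s8.png

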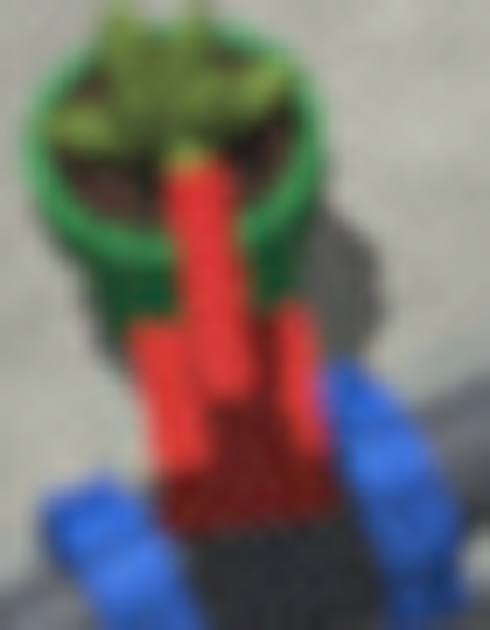

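View pics/t8.png

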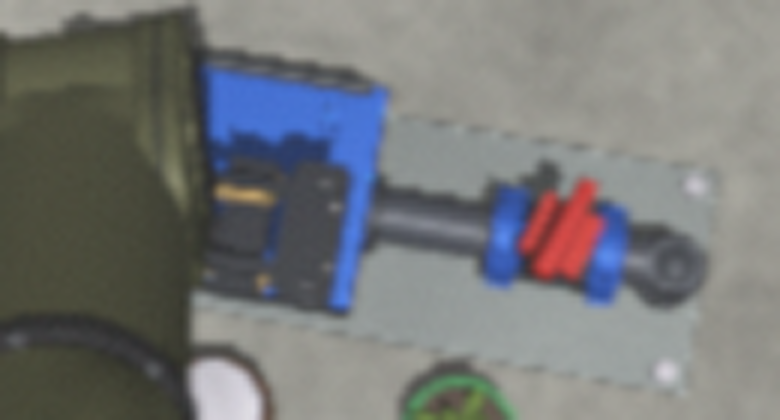

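View pics/k8.png

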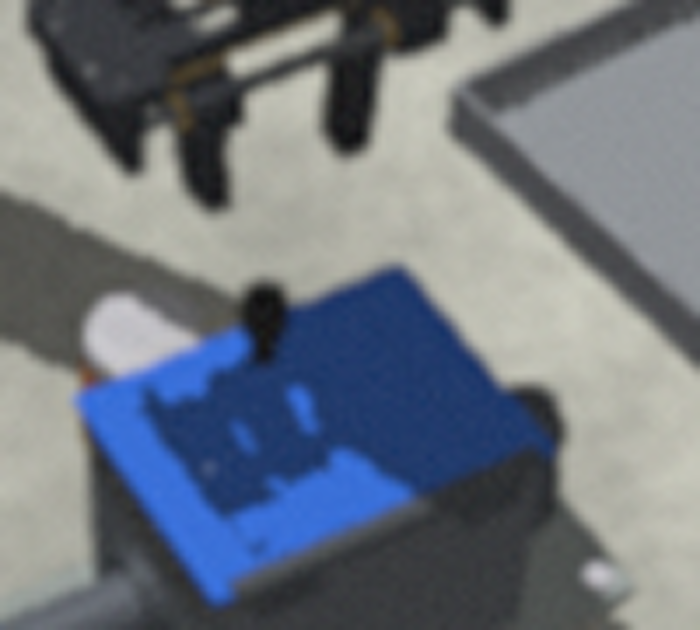

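Run:
```python
from h import *
from scipy.optimize import least_squares
px=lambda a:np.array(a)/14-.5+[200,160]
obs=[([-30,6,62],(225,165)),([-30,-6,62],(170,182)),([30,-6,62],(198,402)),([30,6,62],(248,385)),([18,-18,0],(170,535)),([18,18,0],(330,508)),([18,-18,24],(163,470)),([18,18,24],(322,450))]
def f(v):
    R=Ro.from_euler('z',v[3])
    return np.concatenate([proj("scene",R.apply(np.array(P)/1000)+v[:3])-px(o) for P,o in obs])
s=least_squares(f,[.514,-.14,.1,-.6]);print(s.x,np.sqrt(np.mean(s.fun**2)),s.fun.round(1))
t=r.snapshot("top");crop(t,265,200,300,235,16,"pics/t9.png")
im=cv2.imread("pics/t9.png")
R=Ro.from_euler('z',s.x[3])
for P,o in obs:
    q=(proj("top",R.apply(np.array(P)/1000)+s.x[:3])+.5-[265,200])*16
    cv2.circle(im,tuple(int(a) for a in q),3,(255,255,0),-1)
cv2.imwrite("pics/t9.png",im)
```

```text
[ 0.48466777 -0.12327848  0.05224734 -0.52715807] 0.3164551345574018 [ 0.1  0.4  0.  -0.3  0.1 -0.1  0.7  0.5 -0.3 -0.2 -0.   0.1 -0.6 -0.1
 -0.  -0.4]
```

View pics/t9.png

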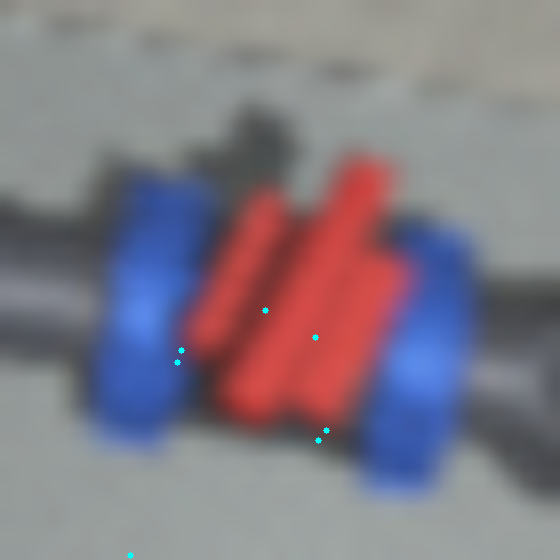

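Run:
```python
from h import *
from scipy.optimize import least_squares
px=lambda a:np.array(a)/14-.5+[200,160]
pt=lambda a:np.array(a)/16-.5+[265,200]
obs=[("scene",P,px(o)) for P,o in [([-30,6,62],(225,165)),([-30,-6,62],(170,182)),([30,-6,62],(198,402)),([30,6,62],(248,385)),([18,-18,0],(170,535)),([18,18,0],(330,508)),([18,-18,24],(163,470)),([18,18,24],(322,450))]]
obs+=[("top",P,pt(o)) for P,o in [([30,6,62],(345,160)),([30,-6,62],(395,175)),([-30,6,62],(222,398)),([-30,-6,62],(270,420)),([-18,18,24],(188,343)),([18,-18,24],(412,258)),([-18,-18,24],(327,422)),([18,18,24],(258,190))]]
def f(v):
    R=Ro.from_euler('z',v[3])
    return np.concatenate([proj(n,R.apply(np.array(P)/1000)+v[:3])-o for n,P,o in obs])
s=least_squares(f,[.514,-.14,.1,-.6]);print(s.x,np.sqrt(np.mean(s.fun**2)),s.fun.reshape(-1,2).round(1).tolist())
```

```text
[ 0.51359309 -0.13965334  0.0964828  -0.51187609] 0.4525889329134058 [[-0.1, -0.3], [-0.3, -0.9], [0.3, -0.0], [1.0, 0.5], [-0.4, 0.4], [0.5, 0.4], [-0.7, 0.3], [0.4, -0.2], [0.3, -0.9], [0.4, -0.1], [-0.4, 0.1], [-0.2, 0.5], [-0.3, -0.1], [-0.0, 0.9], [0.4, -0.0], [0.3, 0.2]]
```

Emit:
play_rows([
  [0.6, 6, -5, 20, 0, 0, 0.012],
  [0.6, 0, 0, 20, 0, 0, 0],
  [0.6, 0, 0, 20, 0, 0, 0],
  [0.6, 0, 0, 15, 0, 0, 0],
  [0.6, 0, 0, 9, 0, 0, 0],
  [0.6, 0, 0, 4, 0, 0, 0],
  [0.6, 0, 0, 0, 0, 0, 0],
  [0.6, 0, 0, 0, 0, 0, 0],
])

```text
clock: 16.6
tool_pos: [0.5107, 0.0513, 0.1504]
eef_rot: [-0.63, 0.777, -0.003, 0.001]
contact_force: [1.0, 0.2, -0.5]
opening: 0.598
```

Run:
```python
from h import *
need([.509,.06,.1435],-1.766,n=1)
s=r.snapshot("scene")
crop(s,230,100,330,190,7,"pics/k9.png")
```

```text
t 16.60 pos [0.5107 0.0513 0.1504] xyaw -1.779 tilt [ 0.006 -0.003] F [ 1.   0.2 -0.5] M [0.07 0.08 0.03] op 0.598 q [-0.26  0.69  0.12  2.   -0.16  0.46 -1.81]
total tool shift mm [-8.2  3.5  6.9] rot [-0.006 -0.002 -0.013]
[-8.2, 3.5, 6.9] [-0.006, -0.002, -0.013]
```

View pics/k9.png

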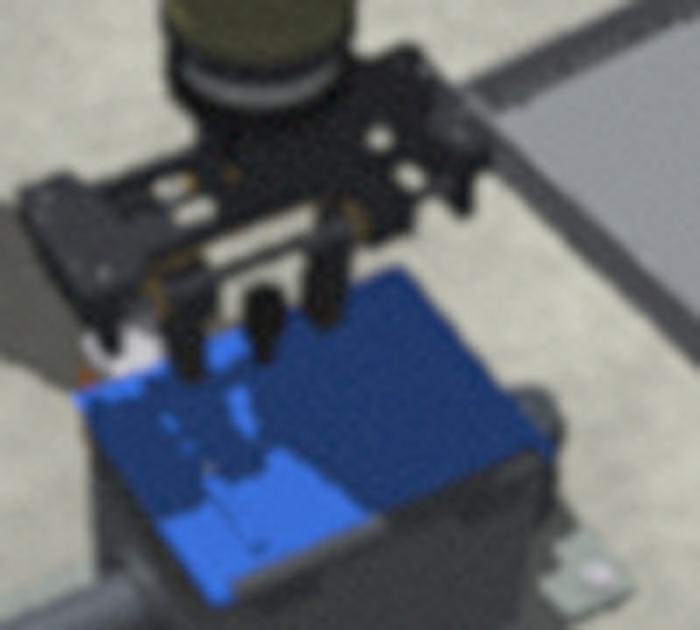

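Emit:
play_rows([
  [0.6, -7, 3, 4, 0, 0, -0.013],
  [0.6, 0, 0, 3, 0, 0, 0],
  [0.6, 0, 0, 0, 0, 0, 0],
  [0.6, 0, 0, 0, 0, 0, 0],
  [0, 0, 0, 0, 0, 0, 0],
  [0, 0, 0, 0, 0, 0, 0],
  [0, 0, 0, 0, 0, 0, 0],
  [0, 0, 0, 0, 0, 0, 0],
], grip_force=20)

```text
clock: 17.65
tool_pos: [0.5094, 0.059, 0.1436]
eef_rot: [-0.635, 0.772, -0.003, 0.002]
contact_force: [-0.8, -1.9, 0.1]
opening: 0.238
```

```bash
cat >> h.py <<'E'
HG=np.array([.612,.0395,.1285]);EX=np.array([np.cos(-.195),np.sin(-.195),0])
def arc(thetas,yaw=-1.766):
    s=r.get_state();p=np.array(s["tool_pos"]);R=Ro.from_quat(s["eef_rot"]).as_matrix()
    rel=p-HG-[0,0,-.019];u=rel@EX;print("u,z",u,rel[2],"rad",np.hypot(u,rel[2]),"theta",np.arctan2(.034,-.105)-np.arctan2(rel[2],u))
    for th in thetas:
        a=np.arctan2(.034,-.105)-th
        T=HG+EX*.1104*np.cos(a)+[0,0,.1104*np.sin(a)-.019]
        print(round(th,2),np.round(R.T@(T-p)*1000,1));p=T
E
python3 - <<'E'
from h import *
need([.509,.06,.1435],-1.766,n=1)
arc(np.arange(1,9)*.1)
E
```

```text
t 17.65 pos [0.5094 0.059  0.1436] xyaw -1.765 tilt [ 0.007 -0.003] F [-0.8 -1.9  0.1] M [-0.23  0.06  0.05] op 0.238 q [-0.28  0.7   0.11  2.01 -0.16  0.44 -1.81]
total tool shift mm [-0.9  0.6  0.1] rot [-0.007 -0.002  0.001]
[-0.9, 0.6, 0.1] [-0.007, -0.002, 0.001]
u,z -0.10445608538499393 0.03405873022307958 rad 0.10986842530211151 theta 0.0020336441196371347
0.1 [ -0.7  -3.4 -10.2]
0.2 [ 0.  -5.  -9.8]
0.3 [ 0.  -6.  -9.3]
0.4 [ 0.  -6.9 -8.6]
0.5 [ 0.  -7.7 -7.9]
0.6 [ 0.  -8.4 -7.1]
0.7 [ 0.  -9.1 -6.2]
0.8 [ 0.  -9.7 -5.3]
```

Emit:
play_rows([
  [0, 0, -3.5, -10, 0, 0, 0],
  [0, 0, -5, -10, 0, 0, 0],
  [0, 0, -6, -9, 0, 0, 0],
  [0, 0, -7, -8.5, 0, 0, 0],
  [0, 0, -7.5, -8, 0, 0, 0],
  [0, 0, -8.5, -7, 0, 0, 0],
  [0, 0, -9, -6, 0, 0, 0],
  [0, 0, -9.5, -5, 0, 0, 0],
], grip_force=20)

```text
clock: 18.65
tool_pos: [0.5642, 0.0482, 0.2114]
eef_rot: [-0.636, 0.772, -0.001, -0.001]
contact_force: [-1.4, -0.0, 0.1]
opening: 0.238
```

Run:
```python
from h import *
need([.509,.06,.1435],-1.766,n=1)
arc(np.arange(9,18)*.1)
s=r.snapshot("scene")
crop(s,220,70,340,190,5,"pics/k10.png")
```

```text
t 18.65 pos [0.5642 0.0482 0.2114] xyaw -1.764 tilt [-0.    -0.003] F [-1.4 -0.   0.1] M [ 0.04  0.5  -0.01] op 0.238 q [-0.26  0.65  0.15  1.79 -0.13  0.72 -1.8 ]
total tool shift mm [-1.2 56.5 67.9] rot [-0.    -0.003  0.002]
[-1.2, 56.5, 67.9] [-0.0, -0.003, 0.002]
u,z -0.048532476261203626 0.10194734681742675 rad 0.1129099764199647 theta 0.8133333227112827
0.9 [-0.7 -9.9 -1.5]
1.0 [  0.  -10.5  -3.3]
1.1 [  0.  -10.8  -2.3]
1.2 [  0.  -11.   -1.2]
1.3 [  0.  -11.   -0.1]
1.4 [  0. -11.   1.]
1.5 [  0.  -10.8   2.1]
1.6 [  0.  -10.6   3.2]
1.7 [  0.  -10.2   4.2]
```

View pics/k10.png

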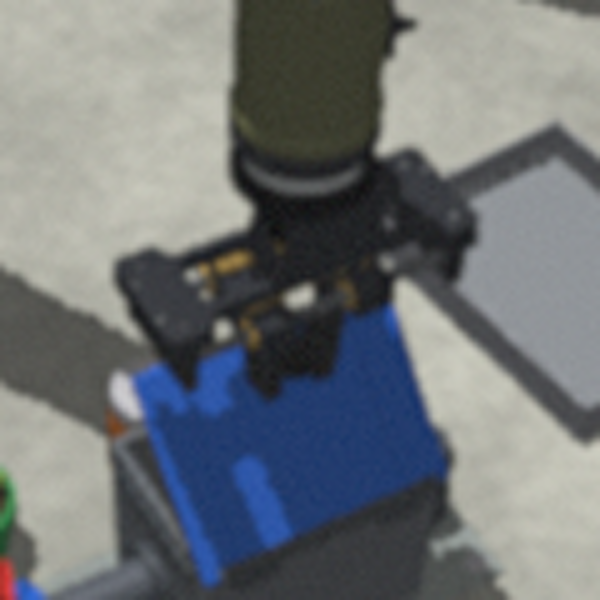

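Emit:
play_rows([
  [0, 0, -10, -2, 0, 0, 0],
  [0, 0, -10.5, -3, 0, 0, 0],
  [0, 0, -11, -2, 0, 0, 0],
  [0, 0, -11, -1, 0, 0, 0],
  [0, 0, -11, 0, 0, 0, 0],
  [0, 0, -11, 1, 0, 0, 0],
  [0, 0, -11, 2, 0, 0, 0],
  [0, 0, -10.5, 3, 0, 0, 0],
])

```text
clock: 19.7
tool_pos: [0.6541, 0.0304, 0.2139]
eef_rot: [-0.635, 0.772, -0.0, -0.001]
contact_force: [-2.5, 0.2, -3.2]
opening: 0.242
```

Run:
```python
from h import *
need([.509,.06,.1435],-1.766,n=1)
arc([1.7,1.8,1.85])
s=r.snapshot("scene")
crop(s,220,70,340,190,5,"pics/k11.png")
```

```text
t 19.70 pos [0.6541 0.0304 0.2139] xyaw -1.765 tilt [-0.001 -0.002] F [-2.5  0.2 -3.2] M [0.17 0.69 0.01] op 0.242 q [-0.2   0.76  0.15  1.5  -0.13  0.89 -1.77]
total tool shift mm [ -1.2 148.   70.5] rot [ 0.001 -0.002  0.001]
[-1.2, 148.0, 70.5] [0.001, -0.002, 0.001]
u,z 0.04303258663695172 0.10437249613383175 rad 0.11289562197832774 theta 1.6487046142265813
1.7 [-0.7 -4.2  4.6]
1.8 [-0.  -9.7  5.2]
1.85 [-0.  -4.7  3. ]
```

View pics/k11.png

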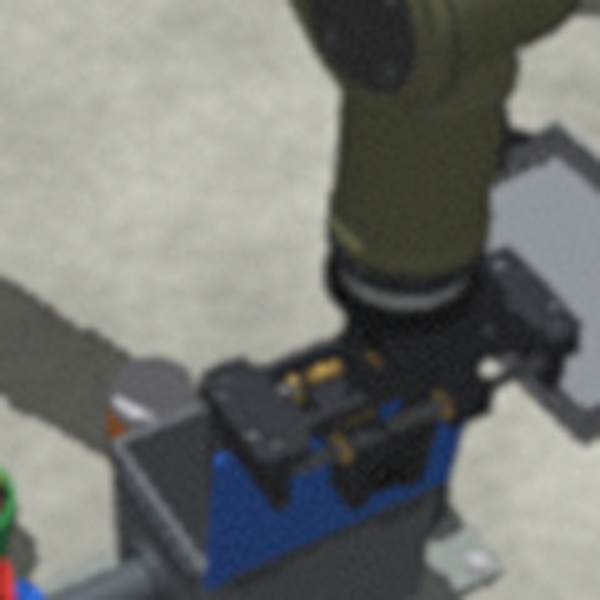

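Continue to about 1.8, open the fingers, and back straight up.

Emit:
play_rows([
  [0, 0, -5, 3, 0, 0, 0],
  [0, 0, -9, 4.5, 0, 0, 0],
  [0, 0, -2, 1, 0, 0, 0],
  [0, 0, 0, 0, 0, 0, 0],
  [0.6, 0, 0, 0, 0, 0, 0],
  [0.6, 0, 0, 0, 0, 0, 0],
  [0.6, 0, 0, 0, 0, 0, 0],
  [0.6, 0, 0, 0, 0, 0, 0],
])

```text
clock: 20.75
tool_pos: [0.6749, 0.027, 0.2063]
eef_rot: [-0.635, 0.772, -0.003, 0.002]
contact_force: [-0.6, 0.1, 0.1]
opening: 0.601
```

Run:
```python
from h import *
arc([1.85])
s=r.snapshot("scene")
crop(s,220,70,340,190,5,"pics/k12.png")
need([.64,.035,.31],-1.766,n=4)
```

```text
u,z 0.06415914735398737 0.09681533829556406 rad 0.11614476276817297 theta 1.8428902609347761
1.85 [-0.1  2.6  5.2]
t 20.80 pos [0.6749 0.027  0.2063] xyaw -1.765 tilt [ 0.007 -0.002] F [ 0.  -0.2  0.2] M [-0.    0.03 -0.01] op 0.6 q [-0.18  0.79  0.15  1.45 -0.13  0.9  -1.76]
total tool shift mm [  -1.1   35.  -104. ] rot [-0.008 -0.001  0.001]
[-0.3, 8.8, -26.0] [-0.002, -0.0, 0.0]
[-0.3, 8.8, -26.0] [-0.002, -0.0, 0.0]
[-0.3, 8.9, -26.0] [-0.002, -0.0, 0.0]
[-0.3, 8.9, -25.9] [-0.002, -0.0, 0.0]
```

View pics/k12.png

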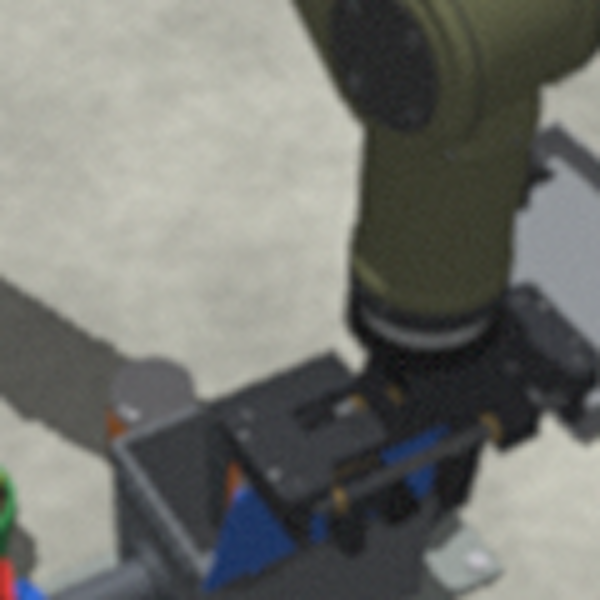

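Emit:
play_rows([
  [0.6, 0, 0, -20, -0.008, 0, 0],
  [0.6, 0, 0, -25, 0, 0, 0],
  [0.6, 0, 0, -30, 0, 0, 0],
  [0.6, 0, 0, -30, 0, 0, 0],
  [0.6, 0, 15, -15, 0, 0, 0],
  [0.6, 0, 30, 0, 0, 0, 0],
  [0.6, 0, 40, 0, 0, 0, 0],
  [0.6, 0, 35, 0, 0, 0, 0],
])

```text
clock: 21.8
tool_pos: [0.5515, 0.0507, 0.3279]
eef_rot: [-0.635, 0.772, 0.001, -0.002]
contact_force: [0.2, -0.4, -0.5]
opening: 0.599
```

Run:
```python
from h import *
s=r.snapshot("scene");t=r.snapshot("top")
crop(s,220,90,340,210,5,"pics/k13.png");crop(t,170,150,330,260,5,"pics/t13.png")
need([.5516,.0516,.25],-1.766,n=4)
```

```text
t 21.90 pos [0.5491 0.0513 0.3279] xyaw -1.764 tilt [-0.007 -0.   ] F [0.3 0.5 0.6] M [ 0.08 -0.03 -0.03] op 0.6 q [-0.28  0.49  0.17  1.67 -0.1   0.99 -1.84]
total tool shift mm [-0.9 -3.  77.9] rot [ 0.007 -0.002  0.002]
[-0.2, -0.8, 19.5] [0.002, -0.0, 0.001]
[-0.2, -0.7, 19.5] [0.002, -0.0, 0.001]
[-0.2, -0.7, 19.5] [0.002, -0.0, 0.001]
[-0.2, -0.6, 19.5] [0.002, -0.0, 0.001]
```

View pics/k13.png

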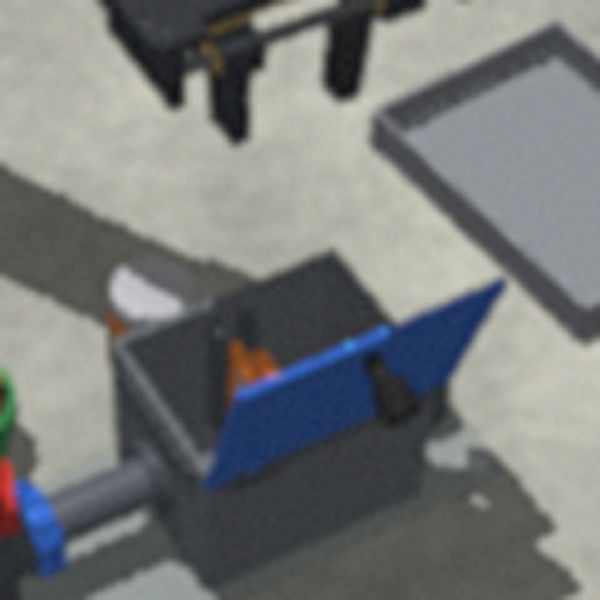

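View pics/t13.png

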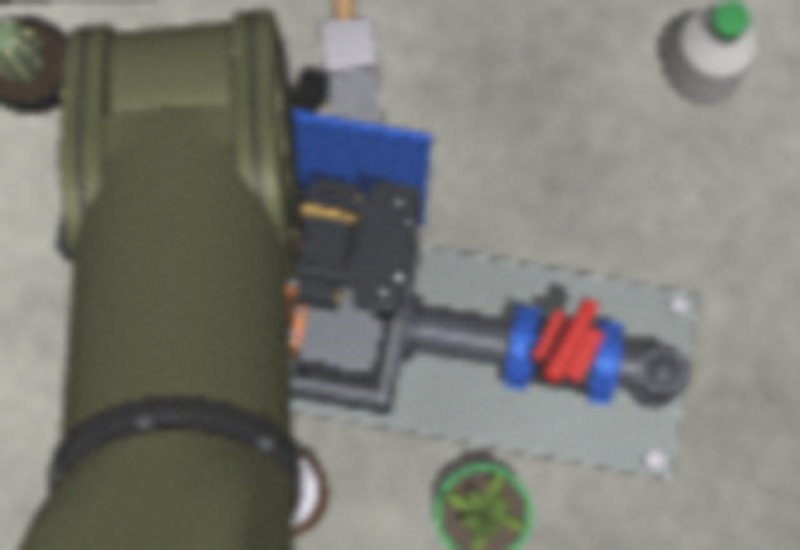

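Emit:
play_rows([
  [0.6, 0, -3, 15, 0.007, 0, 0],
  [0.6, 0, 0, 25, 0, 0, 0],
  [0.6, 0, 0, 30, 0, 0, 0],
  [0.6, 0, 0, 30, 0, 0, 0],
  [0.6, 0, 0, 25, 0, 0, 0],
  [0.6, 0, 0, 15, 0, 0, 0],
  [0.6, 0, 0, 5, 0, 0, 0],
  [0.6, 0, 0, 0, 0, 0, 0],
])

```text
clock: 22.9
tool_pos: [0.5498, 0.0509, 0.1783]
eef_rot: [-0.636, 0.771, -0.001, -0.0]
contact_force: [-0.5, -0.2, 0.1]
opening: 0.602
```

Run:
```python
from h import *
need([.5516,.0516,.088],-1.766,n=1)
```

```text
t 22.90 pos [0.5498 0.0509 0.1783] xyaw -1.762 tilt [ 0.    -0.002] F [-0.5 -0.2  0.1] M [0.06 0.03 0.02] op 0.602 q [-0.25  0.68  0.13  1.86 -0.14  0.61 -1.81]
total tool shift mm [-1.1 -1.6 90.3] rot [-0.001 -0.002  0.004]
[-1.1, -1.6, 90.3] [-0.001, -0.002, 0.004]
```

Emit:
play_rows([
  [0.6, -1, -1.6, 10, 0, 0, 0.003],
  [0.6, 0, 0, 15, 0, 0, 0],
  [0.6, 0, 0, 15, 0, 0, 0],
  [0.6, 0, 0, 15, 0, 0, 0],
  [0.6, 0, 0, 15, 0, 0, 0],
  [0.6, 0, 0, 10, 0, 0, 0],
  [0.6, 0, 0, 5, 0, 0, 0],
  [0.6, 0, 0, 0, 0, 0, 0],
])

```text
clock: 23.9
tool_pos: [0.5525, 0.0516, 0.0878]
eef_rot: [-0.635, 0.772, -0.001, 0.0]
contact_force: [0.1, 1.4, 0.5]
opening: 0.6
```

Run:
```python
from h import *
need([.5516,.0516,.088],-1.766,n=1)
```

```text
t 23.90 pos [0.5525 0.0516 0.0878] xyaw -1.765 tilt [ 0.002 -0.001] F [0.1 1.4 0.5] M [ 0.05  0.02 -0.  ] op 0.6 q [-0.23  0.83  0.09  1.91 -0.16  0.41 -1.79]
total tool shift mm [ 0.2  0.9 -0.2] rot [-0.002 -0.001  0.001]
[0.2, 0.9, -0.2] [-0.002, -0.001, 0.001]
```

Emit:
play_rows([
  [0, 0, 0, 0, 0, 0, 0],
  [0, 0, 0, 0, 0, 0, 0],
  [0, 0, 0, 0, 0, 0, 0],
  [0, 0, 0, 0, 0, 0, 0],
  [0, 0, 0, 0, 0, 0, 0],
  [0, 0, 0, -5, 0, 0, 0],
  [0, 0, 0, -10, 0, 0, 0],
  [0, 0, 0, -10, 0, 0, 0],
], grip_force=35)

```text
clock: 24.9
tool_pos: [0.5528, 0.0517, 0.1151]
eef_rot: [-0.635, 0.772, -0.001, 0.001]
contact_force: [-0.1, 0.4, -0.8]
opening: 0.085
```

Run:
```python
from h import *
need([.5516,.0516,.25],-1.766,n=1)
t=cv2.imread("pics/top0.png")[:,:,::-1].copy()
H=cv2.cvtColor(t,cv2.COLOR_RGB2GRAY)
crop(t,100,185,175,275,7,"pics/tr.png")
```

```text
t 24.90 pos [0.5528 0.0517 0.1151] xyaw -1.765 tilt [ 0.003 -0.001] F [-0.1  0.4 -0.8] M [ 0.07 -0.01  0.01] op 0.085 q [-0.24  0.78  0.1   1.89 -0.15  0.47 -1.79]
total tool shift mm [   0.4    0.7 -134.9] rot [-0.003 -0.001  0.001]
[0.4, 0.7, -134.9] [-0.003, -0.001, 0.001]
```

View pics/tr.png

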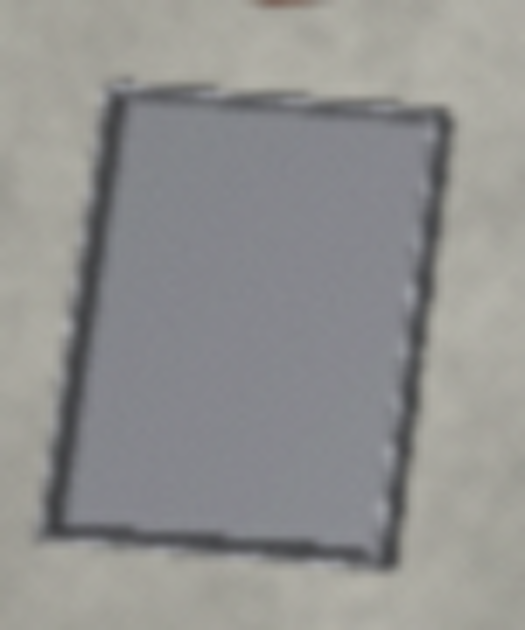

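Run:
```python
from h import *
P=[ray("top",*(np.array(c)/7-.5+[100,185]),.035) for c in[(112,90),(450,112),(395,562),(50,535)]]
print(np.round(P,3),np.mean(P,0))
s=cv2.imread("pics/scene0.png")[:,:,::-1];crop(s,285,85,380,160,8,"pics/trs.png")
```

```text
[[0.613 0.471 0.035]
 [0.598 0.291 0.035]
 [0.366 0.314 0.035]
 [0.382 0.492 0.035]] [0.48974354 0.39190612 0.035     ]
```

View pics/trs.png

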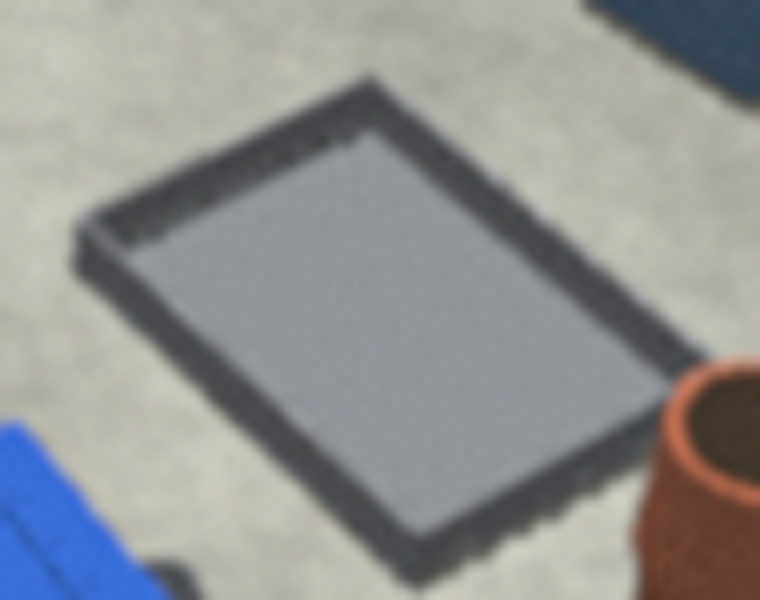

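Emit:
play_rows([
  [0, 0, 0, -15, 0, 0, 0],
  [0, 0, 0, -20, 0, 0, 0],
  [0, 0, 0, -25, 0, 0, 0],
  [0, 0, 0, -25, 0, 0, 0],
  [0, 0, 0, -25, 0, 0, 0],
  [0, 0, 0, -25, 0, 0, 0],
  [0, 0, 0, -20, 0, 0, 0],
  [0, 0, 0, -8, 0, 0, 0],
])

```text
clock: 25.9
tool_pos: [0.5517, 0.0516, 0.2913]
eef_rot: [-0.635, 0.773, -0.003, 0.003]
contact_force: [0.0, 0.0, -1.3]
opening: 0.085
```

Run:
```python
from h import *
need([.48,.36,.28],-1.766,n=8)
s=r.snapshot("scene")
crop(s,190,70,340,210,4.2,"pics/k14.png")
```

```text
t 25.90 pos [0.5517 0.0516 0.2913] xyaw -1.766 tilt [ 0.009 -0.   ] F [ 0.   0.  -1.3] M [0.08 0.03 0.05] op 0.085 q [-0.28  0.53  0.17  1.73 -0.11  0.88 -1.83]
total tool shift mm [-288.7  130.2   10.7] rot [-0.009  0.002  0.   ]
[-36.1, 16.3, 1.3] [-0.001, 0.0, 0.0]
[-36.1, 16.3, 1.3] [-0.001, 0.0, 0.0]
[-36.1, 16.3, 1.4] [-0.001, 0.0, 0.0]
[-36.1, 16.3, 1.4] [-0.001, 0.0, 0.0]
[-36.1, 16.3, 1.4] [-0.001, 0.0, 0.0]
[-36.1, 16.3, 1.4] [-0.001, 0.0, 0.0]
[-36.1, 16.3, 1.4] [-0.001, 0.0, 0.0]
[-36.1, 16.3, 1.4] [-0.001, 0.0, 0.0]
```

View pics/k14.png

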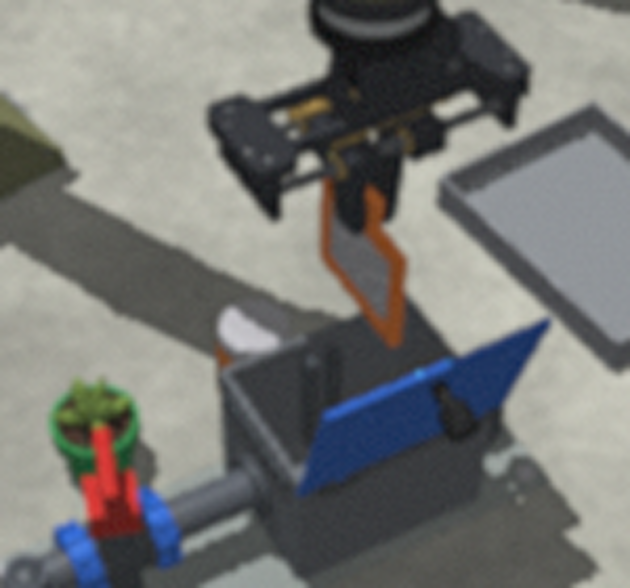

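Run:
```python
from h import *
need([.49,.392,.28],-1.466,n=13,pr=False)
```

```text
total tool shift mm [-321.9  126.9   11.2] rot [-0.01  0.   -0.3 ]
[-24.8, 9.8, 0.9] [-0.001, 0.0, -0.023]
[-25.0, 9.2, 0.9] [-0.001, 0.0, -0.023]
[-25.2, 8.6, 0.9] [-0.001, 0.0, -0.023]
[-25.4, 8.0, 0.9] [-0.001, 0.0, -0.023]
[-25.6, 7.4, 0.9] [-0.001, 0.0, -0.023]
[-25.7, 6.8, 0.9] [-0.001, 0.0, -0.023]
[-25.9, 6.2, 0.9] [-0.001, 0.0, -0.023]
[-26.0, 5.6, 0.9] [-0.001, 0.0, -0.023]
[-26.1, 5.0, 0.9] [-0.001, 0.0, -0.023]
[-26.2, 4.4, 0.9] [-0.001, 0.0, -0.023]
[-26.3, 3.8, 0.9] [-0.001, 0.0, -0.023]
[-26.4, 3.2, 0.9] [-0.001, 0.0, -0.023]
[-26.5, 2.6, 0.9] [-0.001, 0.0, -0.023]
```

Emit:
play_rows([
  [0, -12, 5, 0, -0.009, 0, -0.012],
  [0, -20, 7.5, 0, 0, 0, -0.023],
  [0, -25, 9, 0, 0, 0, -0.023],
  [0, -25.5, 8, 0, 0, 0, -0.023],
  [0, -25.5, 7.5, 0, 0, 0, -0.023],
  [0, -25.5, 7, 0, 0, 0, -0.023],
  [0, -26, 6, 0, 0, 0, -0.023],
  [0, -26, 5.5, 0, 0, 0, -0.023],
])

```text
clock: 26.95
tool_pos: [0.5084, 0.2582, 0.2858]
eef_rot: [-0.706, 0.708, 0.005, -0.005]
contact_force: [-0.6, 0.6, -0.3]
opening: 0.087
```

Run:
```python
from h import *
need([.49,.392,.22],-1.466,n=6)
```

```text
t 26.95 pos [0.5084 0.2582 0.2858] xyaw -1.574 tilt [-0.014  0.001] F [-0.6  0.6 -0.3] M [ 0.08  0.01 -0.01] op 0.087 q [-0.61  0.57  0.11  1.67 -0.09  0.92 -2.04]
total tool shift mm [-133.7   17.8   66.2] rot [ 0.014  0.002 -0.108]
[-22.3, 3.0, 11.0] [0.002, 0.0, -0.018]
[-22.3, 2.6, 11.0] [0.002, 0.0, -0.018]
[-22.4, 2.2, 11.0] [0.002, 0.0, -0.018]
[-22.4, 1.8, 11.0] [0.002, 0.0, -0.018]
[-22.5, 1.5, 11.0] [0.002, 0.0, -0.018]
[-22.5, 1.1, 11.0] [0.002, 0.0, -0.018]
```

Emit:
play_rows([
  [0, -22, 3, 10, 0.007, 0, -0.018],
  [0, -22, 2.5, 11, 0.007, 0, -0.018],
  [0, -22, 2, 11, 0, 0, -0.018],
  [0, -22, 2, 11, 0, 0, -0.018],
  [0, -18, 1.5, 11, 0, 0, -0.018],
  [0, -12, 1, 8, 0, 0, -0.01],
  [0, -6, 0, 4, 0, 0, 0],
  [0, 0, 0, 0, 0, 0, 0],
])

```text
clock: 27.95
tool_pos: [0.4821, 0.3957, 0.2128]
eef_rot: [0.747, -0.665, -0.003, 0.002]
contact_force: [0.2, -0.8, -1.0]
opening: 0.09
```

Run:
```python
from h import *
need([.49,.392,.20],-1.466,n=1)
s=r.snapshot("scene");t=r.snapshot("top")
crop(s,150,40,400,210,3,"pics/k15.png");cv2.imwrite("pics/t15.png",t[:,:,::-1])
```

```text
t 27.95 pos [0.4821 0.3957 0.2128] xyaw -1.455 tilt [-0.008  0.001] F [ 0.2 -0.8 -1. ] M [ 0.05  0.   -0.02] op 0.09 q [-0.8   0.72  0.08  1.6  -0.08  0.83 -2.14]
total tool shift mm [ 4.6 -7.5 12.7] rot [0.008 0.002 0.011]
[4.6, -7.5, 12.7] [0.008, 0.002, 0.011]
```

View pics/k15.png

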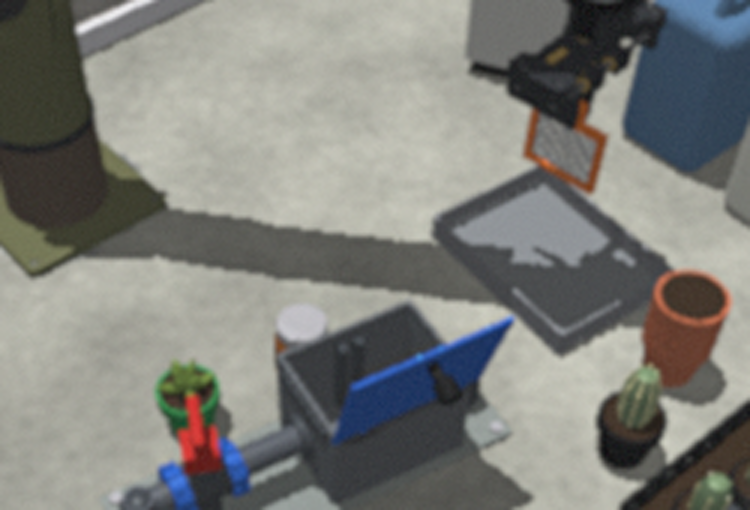

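View pics/t15.png

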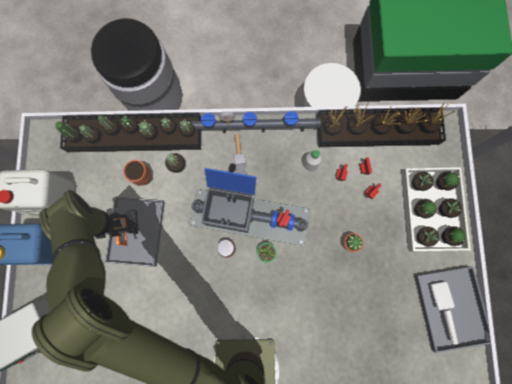

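Emit:
play_rows([
  [0, 2, -3, 8, 0.008, 0, 0],
  [0, 2, -3, 8, 0, 0, 0],
  [0, 0, -1, 4, 0, 0, 0],
  [0, 0, 0, 0, 0, 0, 0],
  [0, 0, 0, 0, 0, 0, 0],
  [0, 0, 0, 0, 0, 0, 0],
  [0, 0, 0, 0, 0, 0, 0],
  [0, 0, 0, 0, 0, 0, 0],
])

```text
clock: 29.05
tool_pos: [0.492, 0.39, 0.1931]
eef_rot: [0.745, -0.667, 0.001, -0.002]
contact_force: [0.5, 0.5, -0.9]
opening: 0.086
```

Run:
```python
from h import *
need([.49,.392,.19],-1.466,n=1)
s=r.snapshot("scene")
crop(s,280,40,400,160,5,"pics/k16.png");print(np.round(r.get_state()["qd"],3))
h=cv2.cvtColor(s.copy(),cv2.COLOR_RGB2HSV)
m=((h[...,0]>6)&(h[...,0]<16)&(h[...,1]>150)).astype(np.uint8);m[:, :310]=0;m[:,360:]=0;m[:60]=0;m[110:]=0
y,x=np.nonzero(m);print(x.min(),x.max(),y.min(),y.max())
```

```text
t 29.05 pos [0.492  0.39   0.1931] xyaw -1.459 tilt [0.003 0.002] F [ 0.5  0.5 -0.9] M [-0.01  0.02 -0.02] op 0.086 q [-0.79  0.74  0.08  1.62 -0.08  0.78 -2.13]
total tool shift mm [-2.2  1.7  3.1] rot [-0.003  0.002  0.007]
[-2.2, 1.7, 3.1] [-0.003, 0.002, 0.007]
[ 0.001  0.001 -0.001 -0.    -0.001 -0.001  0.   ]
326 350 81 109
```

View pics/k16.png

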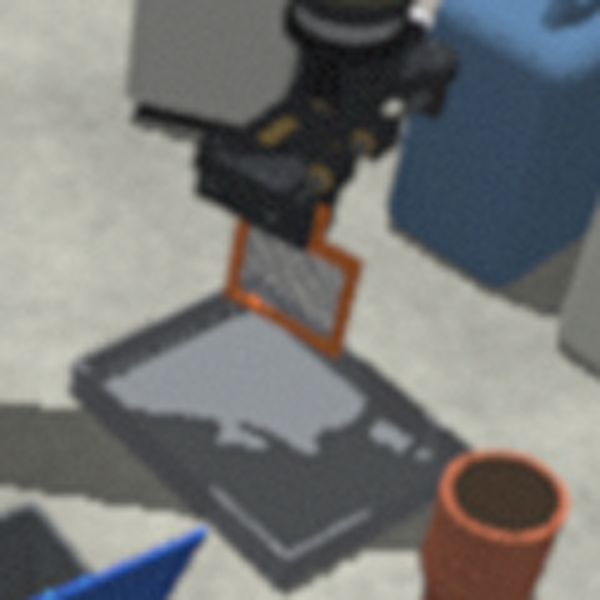

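Run:
```python
from h import *
for z in(.11,.118,.126):
  P=ray("scene",325.7,98.3,z);Q=ray("scene",347,110,z);print(z,(P+Q)/2,np.linalg.norm(P-Q),np.arctan2(*(Q-P)[[1,0]]), proj("scene",(P+Q)/2))
```

```text
0.11 [0.48793711 0.39673406 0.11      ] 0.08970387332877312 0.13590851763335401 [336.20836877 104.07220256]
0.118 [0.49329915 0.3891445  0.118     ] 0.08892524218479038 0.13590851763335474 [336.20836877 104.07220256]
0.126 [0.49866118 0.38155494 0.126     ] 0.08814661104080761 0.13590851763335424 [336.20836877 104.07220256]
```

```bash
python3 -c "
from plant import r
print(r.finish_job())"
```

```text
the job is handed in; nothing more can be done
None
```

The job is handed in at about 29 s of the 72 s allowed. As far as I could measure, all steps were done in the order asked; the exact valve angle is the one thing I could not confirm directly.

**Handle and valve**
- I took the red wing handle nearest the base and pressed it onto the spindle with about 40 N.
- After I let go, a two-view fit put its underside at 96 ± about 3 mm against the 100 mm shoulder, so I take it as fully home.
- I turned it clockwise until it held a steady 0.97 N m, against about 0.12 N m of spindle friction, which I read as the stop. I did not grip it again to test that.
- The handle's final heading was about -0.51 rad. I expected about -0.35 at most if the spindle's zero lines up with the station. The steady stop torque is my evidence for "shut", not that angle.
- While aligning, the handle slid about 3 mm in the fingers, or my estimate of its height was off by that much.

**Flap**
- I swung it back by the knob to about 1.84 rad and let go. Later pictures show it resting open by itself.

**Screen**
- I drew it straight up with no side load and now hold it upright and still (tilt about 0.003 rad, joints at rest).
- It is over the tray at about (0.493, 0.389) m, against a measured tray centre of (0.490, 0.392) m.
- Its underside is at about 0.118 m, 83 mm above the tray rim.

**Bystanders**
- The last pictures show the pots, bottle, jar and brush where they were. I checked this by eye only.

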